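Park the captive lock screw and shift the mould slide

TASK

Unlock the mould slide: pull the round black knob of its spring-loaded captive screw gently up, keep a light pull while turning it counter-clockwise (seen from above) until its thread catches, and drive it on counter-clockwise to its end so that it stays up by itself. Then push the white carriage with the mould in its nest by its blue-topped post to the other end of its rails, let go, and leave the things round about where they are. Never force the thread or the lock.

Things in the scene. Friction and masses are not known exactly. Their poses are not given: they have to be found in the camera images.
- stand: fixed grey base plate of the mould slide, 200 x 230 x 12 mm, on the worktop; origin on the worktop (plate spans x -85..115, y -115..115 mm). Rails run along its y axis; z up. A dark bracket at x 42..108, y -70..-20 mm carries a round steel barrel, 31 mm across, top at z = 84 mm, out of which the captive screw rises. The thread is inside the barrel.
- screw_axis (a point): fixed point on the upright screw axis, mid barrel top, 84 mm up. In the barrel the screw stops hard at 8 mm of lift under the thread, except at the thread's mouth: 0.5 rad of knob turn wide, beginning 0.3 to 0.9 rad counter-clockwise of the knob's start (unknown, to be felt). In the mouth it can be pulled to 18..20 mm. Over 40 N between screw and stand (its carriage too) spoils them.
- knob_mid (a point): middle of the fluted black knob (36 mm across, 30 mm high; underside 88, top 118 mm above the worktop while down), on the screw axis; rises but does not turn with the knob. From 0.5 rad past the mouth's middle, counter-clockwise turning lifts it 3.4 mm per rad for 1.6 rad (axial play 2.5 mm), then it runs level to a fixed stop 2.5 rad past the mouth's middle.
- screw (a joint): how far the knob with its screw is pulled up, m: 0 = down, its bolt locks the carriage; bolt clear from 0.0215; at the thread's end it rests at about 0.023. A spring pushes it down: 4.5 N at 0, plus 0.25 N per mm. Let go before it is well on the thread (0.35 rad past the mouth) it springs back down, its turn unchanged; on the thread it stays put.
- carriage (a joint): how far the white carriage (118 x 116 mm, carrying the black four-cup mould) has slid along the stand's +y axis, m: 0 = locked start, 0.090 = far stop. Friction about 1.5 N.
- post_grip (a point): middle of the blue cap of the carriage's upright post: the cap is 22 mm across, 16 mm high, its top 70 mm above the worktop at the carriage's front (-x) edge; this point is 56 mm up, and moves with the carriage
- stamp: turned wooden stamp, 38 mm across, 55 mm high, bystander; origin at the middle of its underside
- timer: kitchen timer, 62 x 66 x 20 mm, bystander; origin at its underside
- tape: roll of red tape, 61 x 66 x 12 mm, bystander; origin at its underside
- jar: amber jar with black cap, 38 mm across, 60 mm high, bystander; origin at its underside
- nozzle: steel piping nozzle, 21 mm across, 29 mm high, bystander; origin at its underside
- mould: black four-cup mould, 80 x 80 x 18 mm, lying loose in the carriage's 85 x 85 mm nest between 8 mm high blue lips; origin at the middle of its underside, 59 mm behind (+x of) the post
Things that resemble listed ones, but are neither listed nor needed, are in the scene too. What is shaped like the mould but purple is not meant.

How it is judged:
By the outcome, as a careful person would: the job done as asked, in the order asked, and still so for the second after the job is handed in, with the robot touching nothing.
It also fails if it takes over 72 s, if anything falls off the work surface, if the arm or the gripper's body presses on something with over 40 N, if the wrist force passes 120 N, or if a joint passes its speed limit or range.

ROBOT

A 6-joint arm with a two-finger parallel gripper is mounted at the origin on a cart in front of the work surface, level with it; the furniture and walls round the work are solid. World frame = base frame: x ahead of the robot, y to its left, z up, the work surface at z = 0. Lengths are in mm, angles in degrees, forces in N, time in s.
With the tool pointing down it reaches from about 350 to 850 mm from the base axis. Payload 8.1 kg.
Tool frame: the origin (TCP) lies at the very end of the fingers, on their centre line; the grasp point (between the pads) lies grip_depth behind it (grip_depth is the distance from the TCP to the grasp point, in mm); z points along the fingers, y is the direction in which the jaws open and shut (so a half turn about z gives the same grasp; the last joint's range is limited). The gripper opens to 85 mm and grips with 20 to 120 N. Pads are 22 mm wide; open, the fingers measure 114 mm over their backs; the gripper's body (76 mm by 85 mm) begins 54 mm behind the grasp point. The pads swing forward as they close: fully open they stand 13 mm farther back than shut.
Start: joints at [64.549, 7.471, 85.268, -0, 87.261, -4.893], TCP at [210.669, 561.804, 193.792] pointing down, gripper open.
Joint ranges: [-169.43, 169.43], [-51.17, 129.36], [1.28, 143.12], [-76.62, 256.62], [0, 156.53], [-152.29, 152.29]. Speed limits (degrees/s): [136.94, 136.94, 159.86, 180, 180, 180].

INTERFACE

Orientations are given as [roll, pitch, yaw] about the fixed x, y, z axes, in that order (R = Rz(yaw) Ry(pitch) Rx(roll)).
In Python, from bench import * gives the robot as it stands.
- The arm moves only by the tool step_arm, never from a script. Its argument "plan" is a list of rows, each an object of numbers: "grip": the finger opening in cm, from 0 to 8.54; "tx", "ty", "tz": the shift along the tool's x, y, z in cm; "ax", "ay", "az": the turn, a rotation vector about the tool's x, y, z in degrees. In form: [{"grip": .., "tx": .., "ty": .., "tz": .., "ax": .., "ay": .., "az": ..}, ...]. A call has 1 to 8 rows; each row shifts and turns the commanded pose from where the row before left it, along the tool's axes as they then stand; what a row does not reach is not made up. A row lasts 1/12 s, in which the tool goes at most 41.7 mm and 7.16 degrees, less where a joint would pass 70% of its speed; a pose out of reach is approached as far as the arm can. A call with a gripper value outside its range is refused whole. The fingers move at their own pace and stop on an object; "newtons" is the grip in N (left out, the last holds). Time passes only in rows, so rows that do not move let the fingers close. It gives the time, the measured TCP pose, the force and the opening at its end, in the units of the state.
- sense(): the state, without advancing time (a new reading comes with each control period).
- snapshot(name): name is "scene" or "top" or "wrist"; returns the picture (420x560x3 uint8, red, green, blue); there is no depth.
- camera_model(name): a dict with "intrinsics" (3x3 intrinsics, pixels), "pose" (4x4, takes a point from camera to world coordinates); the wrist camera has in their place "T_tool_cam" (4x4, takes a point from camera to tool coordinates, whose origin is the TCP and whose axes are the flange's). Camera axes: x right, y down, z forward; pixel columns grow to the right and rows downward; lengths in mm; the calibration is good to about 2 mm. A picture is of the moment at which its call begins: read the wrist's pose just before it. camera_model takes no time and is no camera call.
- hand_in(): hands the job in, once; it reports no verdict.
The state is a dict: "time": time; "joint_pos": joint angles; "qd": joint speeds; "joint_efforts": joint torques, N m; "tool_pos": TCP position; "tcp_rot": TCP orientation; "ft_force": force on the tool from outside, world axes, zero at the start; "wrist_torque": the same for the moment, N m; "finger_gap": finger opening in mm.
Only numpy, scipy, OpenCV 4.12 (cv2) and the standard library are available. Lean on these libraries where they do the work, as an engineer would, in place of code of your own. Each camera call takes 0.05 s, during which the arm holds its last target.

## Working session

There is one attempt and no reset: what is moved stays moved. The work goes in short steps, Python scripts to look and compute and a tool call to move; the robot and the scene stay as the last step left them, time stands still between calls to the robot, and variables do not carry over. Pictures are saved under pics/ and viewed, and the job is handed in when it is done.

Besides the shell and the picture viewer there is one more tool, called after ">>>" as name(argument=value, ...), one argument or row to a line, values as JSON. step_arm: Moves the arm, as the interface text tells. Its arguments: {"type":"object","properties":{"plan":{"type":"array","items":{"type":"object","properties":{"grip":{"type":"number"},"tx":{"type":"number"},"ty":{"type":"number"},"tz":{"type":"number"},"ax":{"type":"number"},"ay":{"type":"number"},"az":{"type":"number"}}}},"newtons":{"type":"number"}},"required":["plan"]}

```bash
ls; mkdir -p pics
python3 - <<'E'
from bench import *
import cv2
s=sense();print(s)
for n in("scene","top","wrist"):
    cv2.imwrite(f"pics/{n}0.png",cv2.cvtColor(snapshot(n),cv2.COLOR_RGB2BGR));print(n,camera_model(n))
E
```

```text
pics
{'time': 0.0, 'joint_pos': array([ 6.45494885e+01,  7.51465389e+00,  8.53304447e+01, -1.16098217e-04,
        8.72637437e+01, -4.89450506e+00]), 'qd': array([ 0.062396  , -0.03182456,  0.01973913, -0.0483466 , -0.01971702,
       -0.02865043]), 'joint_efforts': array([ 4.77439644e-04, -5.69386768e+01, -5.00558925e+01, -8.68413872e-05,
        1.44804135e-02, -2.75316989e-05]), 'tool_pos': array([210.39066671, 561.2177792 , 192.73809471]), 'tcp_rot': array([-1.79891545e+02, -9.17103333e-03,  1.59443991e+02]), 'ft_force': array([-0.47934707, -0.2080487 ,  0.94622536]), 'wrist_torque': array([-0.03324652,  0.00862209, -0.01555956]), 'finger_gap': 85.55237485801372}
scene {'intrinsics': array([[544.05166842,   0.        , 286.77398988],
       [  0.        , 544.05166842, 216.89973323],
       [  0.        ,   0.        ,   1.        ]]), 'pose': array([[ 4.86597009e-01, -4.80664506e-01,  7.29510098e-01,
        -4.91918400e+02],
       [-8.73626034e-01, -2.66814133e-01,  4.06924774e-01,
        -6.90304324e+02],
       [-9.50691328e-04, -8.35327392e-01, -5.49751985e-01,
         9.
[... 457 characters left out ...]
    [ 4.11581086e-03, -1.41607734e-01, -9.89914294e-01,
         9.55940199e+02],
       [ 0.00000000e+00,  0.00000000e+00,  0.00000000e+00,
         1.00000000e+00]])}
wrist {'intrinsics': array([[329.41267924,   0.        , 282.40900123],
       [  0.        , 329.41267924, 208.90645965],
       [  0.        ,   0.        ,   1.        ]]), 'T_tool_cam': array([[ 1.00810692e-03, -9.50320469e-01, -3.11271569e-01,
         7.98480771e+01],
       [ 9.99999484e-01,  9.18556875e-04,  4.34292795e-04,
        -9.30425020e-01],
       [-1.26796692e-04, -3.11271847e-01,  9.50320904e-01,
        -1.81134561e+02],
       [ 0.00000000e+00,  0.00000000e+00,  0.00000000e+00,
         1.00000000e+00]])}
```

View pics/scene0.png

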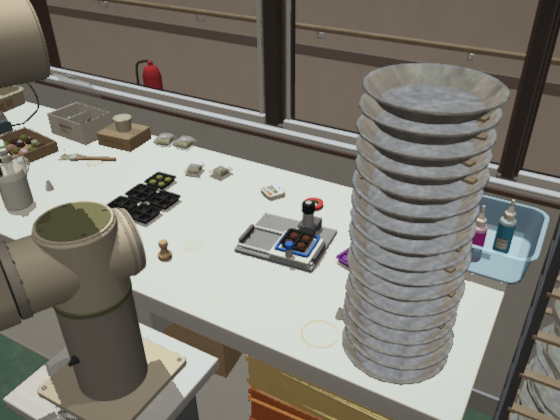

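View pics/top0.png

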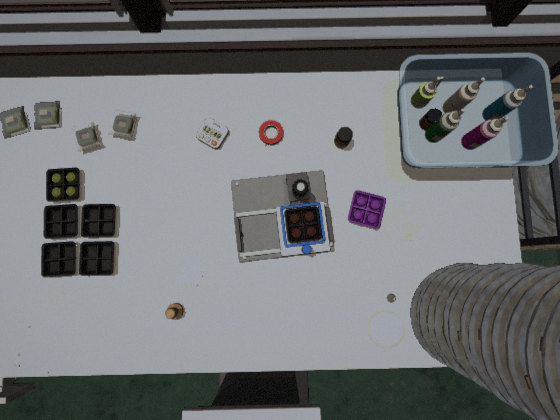

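View pics/wrist0.png

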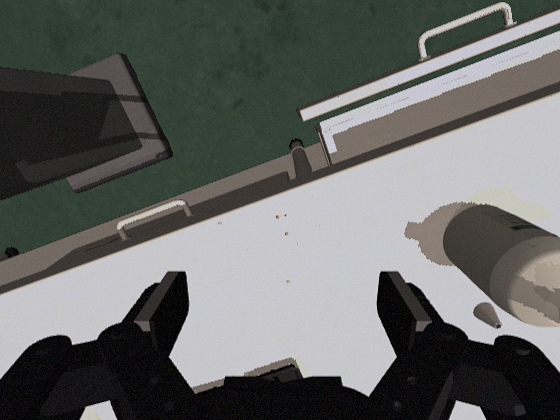

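Run:
```python
import cv2
a=cv2.imread("pics/top0.png")[160:275,215:395];cv2.imwrite("pics/t1.png",cv2.resize(a,None,fx=4.4,fy=4.4,interpolation=2))
a=cv2.imread("pics/scene0.png")[180:280,220:360];cv2.imwrite("pics/s1.png",cv2.resize(a,None,fx=5.5,fy=5.5,interpolation=2))
```

```text
(no output)
```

View pics/t1.png

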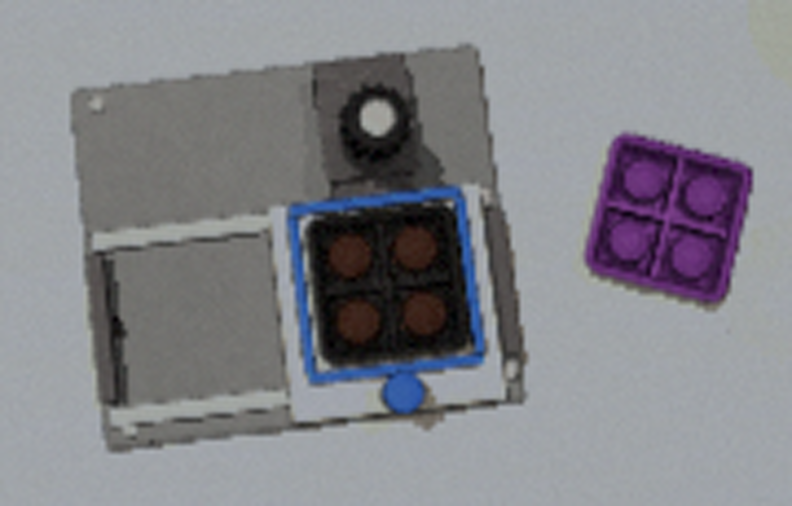

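View pics/s1.png

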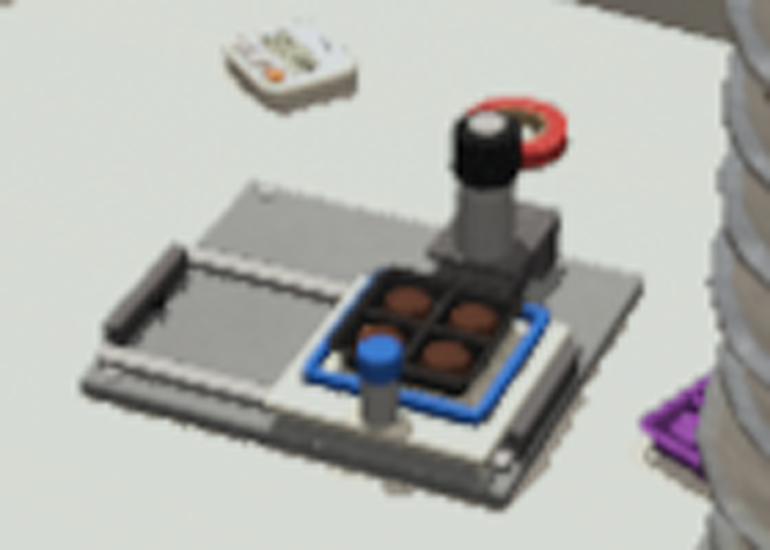

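```bash
cat > h.py <<'E'
from bench import *
import numpy as np, cv2
from scipy.spatial.transform import Rotation as Ro
def ray(n,u,v,s=None):
    c=camera_model(n);K=c["intrinsics"]
    if n=="wrist":
        T=np.eye(4);T[:3,:3]=Ro.from_euler("xyz",s["tcp_rot"],degrees=True).as_matrix();T[:3,3]=s["tool_pos"];P=T@c["T_tool_cam"]
    else:P=c["pose"]
    return P[:3,3],P[:3,:3]@np.linalg.solve(K,[u,v,1.])
def hit(n,u,v,z,s=None):
    o,d=ray(n,u,v,s);return o+d*(z-o[2])/d[2]
def proj(n,p,s=None):
    c=camera_model(n);K=c["intrinsics"]
    if n=="wrist":
        T=np.eye(4);T[:3,:3]=Ro.from_euler("xyz",s["tcp_rot"],degrees=True).as_matrix();T[:3,3]=s["tool_pos"];P=T@c["T_tool_cam"]
    else:P=c["pose"]
    q=K@(P[:3,:3].T@(np.array(p)-P[:3,3]));return q[:2]/q[2]
E
python3 - <<'E'
from h import *
np.set_printoptions(precision=1,suppress=True)
f=lambda x,y,z:hit("top",x/4.4+215-.4,y/4.4+160-.4,z)[:2]
L=np.array([[115,115],[115,-115],[-85,-115],[-85,115.]])
W=np.array([f(72,90,12),f(478,45,12),f(524,400,12),f(108,450,12)])
print(W)
lc=L-L.mean(0);wc=W-W.mean(0)
th=np.arctan2((lc[:,0]*wc[:,1]-lc[:,1]*wc[:,0]).sum(),(lc*wc).sum())
R=np.array([[np.cos(th),-np.sin(th)],[np.sin(th),np.cos(th)]]);t=W.mean(0)-R@L.mean(0)
print(np.degrees(th),t,W-(L@R.T+t))
k=f(378,117,118);b=f(404,392,70)
g=lambda x,y,z:hit("scene",x/5.5+220-.4,y/5.5+180-.4,z)[:2]
k2=g(488,126,118);b2=g(380,352,70)
print("knob",k,k2,"local",R.T@(k-t),R.T@(k2-t));print("post",b,b2,"local",R.T@(b-t),R.T@(b2-t))
for p in((213,133,20),(272,132,12),(344,136,60),(175,312,55),(391,297,29)):print(p,hit("top",*p)[:2])
E
```

```text
[[ 683.4   41.3]
 [ 704.2 -185.7]
 [ 506.5 -203.3]
 [ 484.6   22.7]]
5.312451003498094 [579.7 -82.6] [[-0.2 -1.2]
 [-0.6  0.8]
 [ 0.7  1.7]
 [ 0.1 -1.3]]
knob [ 644.2 -122. ] [ 642.7 -125. ] local [ 60.5 -45.1] [ 58.8 -48.1]
post [ 510.5 -134. ] [ 507.4 -138.5] local [-73.7 -44.8] [-77.2 -48.9]
(213, 133, 20) [801.2  84.2]
(272, 132, 12) [803.4 -61.5]
(344, 136, 60) [ 773.9 -232. ]
(175, 312, 55) [377.1 162.2]
(391, 297, 29) [ 396.5 -328.9]
```

>>> step_arm(
  plan=[
    {"grip": 8.5, "tx": -3.07, "ty": -2.33},
    {"tx": -3.07, "ty": -2.33},
    {"tx": -3.07, "ty": -2.33},
    {"tx": -3.07, "ty": -2.33},
    {"tx": -3.07, "ty": -2.33},
    {"tx": -3.07, "ty": -2.33},
    {"tx": -3.07, "ty": -2.33},
  ],
)

```text
invalid input
```

>>> step_arm(
  plan=[
    {"tx": -3.07, "ty": -2.33},
    {"tx": -3.07, "ty": -2.33},
    {"tx": -3.07, "ty": -2.33},
    {"tx": -3.07, "ty": -2.33},
    {"tx": -3.07, "ty": -2.33},
    {"tx": -3.07, "ty": -2.33},
    {"tx": -3.07, "ty": -2.33},
  ],
)

```text
invalid input
```

>>> step_arm(
  plan=[
    {"tx": -3.07, "ty": -2.33},
    {"tx": -3.07, "ty": -2.33},
    {"tx": -3.07, "ty": -2.33},
    {"tx": -3.07, "ty": -2.33},
    {"tx": -3.07, "ty": -2.33},
    {"tx": -3.07, "ty": -2.33},
    {"tx": -3.07, "ty": -2.33},
  ],
)

```text
invalid input
```

>>> step_arm(
  plan=[
    {"az": 7},
    {"az": 7},
    {"az": 7},
    {"az": 7},
    {"az": 7},
    {"az": 7},
    {"az": 7},
  ],
)

```text
invalid input
```

>>> step_arm(
  plan=[
    {"grip": 8.5, "tx": -3.07, "ty": -2.33, "tz": 0, "ax": 0, "ay": 0, "az": 0},
    {"grip": 8.5, "tx": -3.07, "ty": -2.33, "tz": 0, "ax": 0, "ay": 0, "az": 0},
    {"grip": 8.5, "tx": -3.07, "ty": -2.33, "tz": 0, "ax": 0, "ay": 0, "az": 0},
    {"grip": 8.5, "tx": -3.07, "ty": -2.33, "tz": 0, "ax": 0, "ay": 0, "az": 0},
    {"grip": 8.5, "tx": -3.07, "ty": -2.33, "tz": 0, "ax": 0, "ay": 0, "az": 0},
    {"grip": 8.5, "tx": -3.07, "ty": -2.33, "tz": 0, "ax": 0, "ay": 0, "az": 0},
    {"grip": 8.5, "tx": -3.07, "ty": -2.33, "tz": 0, "ax": 0, "ay": 0, "az": 0},
  ],
)

```text
time: 0.73
tool_pos: [355.0, 331.9, 193.6]
tcp_rot: [-180.0, -0.0, 159.5]
ft_force: [1.1, 0.0, 0.8]
finger_gap: 85.2
```

>>> step_arm(
  plan=[
    {"grip": 8.5, "tx": -3.07, "ty": -2.33, "tz": 0, "ax": 0, "ay": 0, "az": 0},
    {"grip": 8.5, "tx": -3.07, "ty": -2.33, "tz": 0, "ax": 0, "ay": 0, "az": 0},
    {"grip": 8.5, "tx": -3.07, "ty": -2.33, "tz": 0, "ax": 0, "ay": 0, "az": 0},
    {"grip": 8.5, "tx": -3.07, "ty": -2.33, "tz": 0, "ax": 0, "ay": 0, "az": 0},
    {"grip": 8.5, "tx": -3.07, "ty": -2.33, "tz": 0, "ax": 0, "ay": 0, "az": 0},
    {"grip": 8.5, "tx": -3.07, "ty": -2.33, "tz": 0, "ax": 0, "ay": 0, "az": 0},
    {"grip": 8.5, "tx": -3.07, "ty": -2.33, "tz": 0, "ax": 0, "ay": 0, "az": 0},
  ],
)

```text
time: 1.32
tool_pos: [499.1, 103.6, 193.7]
tcp_rot: [180.0, -0.0, 159.4]
ft_force: [1.0, 0.4, 0.2]
finger_gap: 85.1
```

>>> step_arm(
  plan=[
    {"grip": 8.5, "tx": -3.07, "ty": -2.33, "tz": 0, "ax": 0, "ay": 0, "az": 0},
    {"grip": 8.5, "tx": -3.07, "ty": -2.33, "tz": 0, "ax": 0, "ay": 0, "az": 0},
    {"grip": 8.5, "tx": -3.07, "ty": -2.33, "tz": 0, "ax": 0, "ay": 0, "az": 0},
    {"grip": 8.5, "tx": -3.07, "ty": -2.33, "tz": 0, "ax": 0, "ay": 0, "az": 0},
    {"grip": 8.5, "tx": -3.07, "ty": -2.33, "tz": 0, "ax": 0, "ay": 0, "az": 0},
    {"grip": 8.5, "tx": -3.07, "ty": -2.33, "tz": 0, "ax": 0, "ay": 0, "az": 0},
    {"grip": 8.5, "tx": -3.07, "ty": -2.33, "tz": 0, "ax": 0, "ay": 0, "az": 0},
  ],
)

```text
time: 1.9
tool_pos: [643.0, -124.5, 193.3]
tcp_rot: [180.0, -0.0, 159.4]
ft_force: [0.3, 0.0, -0.5]
finger_gap: 84.9
```

>>> step_arm(
  plan=[
    {"grip": 8.5, "tx": 0, "ty": 0, "tz": 0, "ax": 0, "ay": 0, "az": 7},
    {"grip": 8.5, "tx": 0, "ty": 0, "tz": 0, "ax": 0, "ay": 0, "az": 7},
    {"grip": 8.5, "tx": 0, "ty": 0, "tz": 0, "ax": 0, "ay": 0, "az": 7},
    {"grip": 8.5, "tx": 0, "ty": 0, "tz": 0, "ax": 0, "ay": 0, "az": 7},
    {"grip": 8.5, "tx": 0, "ty": 0, "tz": 0, "ax": 0, "ay": 0, "az": 7},
    {"grip": 8.5, "tx": 0, "ty": 0, "tz": 0, "ax": 0, "ay": 0, "az": 7},
    {"grip": 8.5, "tx": 0, "ty": 0, "tz": 0, "ax": 0, "ay": 0, "az": 7},
    {"grip": 8.5, "tx": 0, "ty": 0, "tz": 0, "ax": 0, "ay": 0, "az": 7},
  ],
)

```text
time: 2.57
tool_pos: [642.2, -122.7, 193.2]
tcp_rot: [-180.0, -0.0, 103.1]
ft_force: [0.3, -1.0, 0.5]
finger_gap: 84.7
```

>>> step_arm(
  plan=[
    {"grip": 8.5, "tx": 0, "ty": 0, "tz": 0, "ax": 0, "ay": 0, "az": 7},
    {"grip": 8.5, "tx": 0, "ty": 0, "tz": 0, "ax": 0, "ay": 0, "az": 7},
    {"grip": 8.5, "tx": 0, "ty": 0, "tz": 0, "ax": 0, "ay": 0, "az": 7},
    {"grip": 8.5, "tx": 0, "ty": 0, "tz": 0, "ax": 0, "ay": 0, "az": 7},
    {"grip": 8.5, "tx": 0, "ty": 0, "tz": 0, "ax": 0, "ay": 0, "az": 7},
    {"grip": 8.5, "tx": 0, "ty": 0, "tz": 0, "ax": 0, "ay": 0, "az": 7},
    {"grip": 8.5, "tx": 0, "ty": 0, "tz": 0, "ax": 0, "ay": 0, "az": 7},
    {"grip": 8.5, "tx": 0, "ty": 0, "tz": 0, "ax": 0, "ay": 0, "az": 7},
  ],
)

```text
time: 3.23
tool_pos: [642.2, -122.7, 193.3]
tcp_rot: [-180.0, 0.0, 47.1]
ft_force: [0.3, -1.0, 0.4]
finger_gap: 85.1
```

>>> step_arm(
  plan=[
    {"grip": 8.5, "tx": 0, "ty": 0, "tz": 0, "ax": 0, "ay": 0, "az": 7},
    {"grip": 8.5, "tx": 0, "ty": 0, "tz": 0, "ax": 0, "ay": 0, "az": 7},
    {"grip": 8.5, "tx": 0, "ty": 0, "tz": 0, "ax": 0, "ay": 0, "az": 7},
    {"grip": 8.5, "tx": 0, "ty": 0, "tz": 0, "ax": 0, "ay": 0, "az": 7},
    {"grip": 8.5, "tx": 0, "ty": 0, "tz": 0, "ax": 0, "ay": 0, "az": 7},
    {"grip": 8.5, "tx": 0, "ty": 0, "tz": 0, "ax": 0, "ay": 0, "az": 7},
    {"grip": 8.5, "tx": 0, "ty": 0, "tz": 0, "ax": 0, "ay": 0, "az": 7},
    {"grip": 8.5, "tx": 0, "ty": 0, "tz": 0, "ax": 0, "ay": 0, "az": 7},
  ],
)

```text
time: 3.9
tool_pos: [642.2, -122.7, 193.3]
tcp_rot: [-180.0, 0.0, -8.9]
ft_force: [-0.2, 0.1, 0.3]
finger_gap: 85.0
```

Run:
```python
from h import *
s=sense();a=snapshot("wrist");print(s);cv2.imwrite("pics/w1.png",a[:,:,::-1])
for p in((643.5,-123.5,118),(643.5,-123.5,88)):print(proj("wrist",p,s))
```

```text
{'time': 3.9, 'joint_pos': array([-1.53030332e+01,  1.58505682e+01,  7.58098136e+01, -1.12834263e-03,
        8.83897771e+01,  8.36014720e+01]), 'qd': array([ 4.83083131e-02,  3.62125201e-02,  3.04999728e-02, -2.21265101e-02,
       -6.93128287e-02,  8.33613440e+01]), 'joint_efforts': array([ 4.00431563e-04, -6.45916843e+01, -5.02196968e+01, -1.76488720e-04,
        8.35139479e-03, -3.07184234e+00]), 'tool_pos': array([ 642.2413782 , -122.66000614,  193.25703731]), 'tcp_rot': array([-1.79995531e+02,  4.99721127e-02, -8.90447103e+00]), 'ft_force': array([-0.18510242,  0.07016186,  0.33028845]), 'wrist_torque': array([ 0.00230924, -0.02123324, -0.0081083 ]), 'finger_gap': 85.01614987116953}
[282.00752629 202.27905904]
[282.05568848 192.48967023]
```

View pics/w1.png

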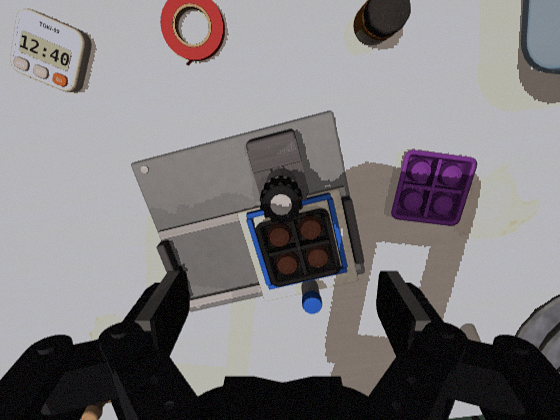

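```bash
python3 -c "
import bench;print([ (k,getattr(bench,k)) for k in dir(bench) if not k.startswith('_')])"
```

```text
[('PlanningError', <class 'bench.PlanningError'>), ('camera_model', <function make.<locals>.<lambda> at 0x7fdaa676c720>), ('grip_depth', 18.700000000000003), ('hand_in', <function connect.<locals>.done at 0x7fdaa66df7e0>), ('sense', <function make.<locals>.<lambda> at 0x7fdaa676c680>), ('snapshot', <function make.<locals>.drawn_camera at 0x7fdaa676c180>)]
```

>>> step_arm(
  plan=[
    {"grip": 6, "tx": 0, "ty": 0, "tz": 0, "ax": 0, "ay": 0, "az": 7},
    {"grip": 6, "tx": 0, "ty": 0, "tz": 0, "ax": 0, "ay": 0, "az": 7},
    {"grip": 6, "tx": 0, "ty": 0, "tz": 0, "ax": 0, "ay": 0, "az": 7},
    {"grip": 6, "tx": 0.14, "ty": 0, "tz": 2, "ax": 0, "ay": 0, "az": 0},
    {"grip": 6, "tx": 0, "ty": 0, "tz": 2, "ax": 0, "ay": 0, "az": 0},
    {"grip": 6, "tx": 0, "ty": 0, "tz": 0, "ax": 0, "ay": 0, "az": 0},
  ],
)

```text
time: 4.45
tool_pos: [641.0, -122.7, 148.6]
tcp_rot: [179.9, 0.4, -29.4]
ft_force: [-0.6, 0.9, -1.0]
finger_gap: 60.3
```

Run:
```python
from h import *
s=sense();a=snapshot("wrist");print(s['tool_pos'],s['tcp_rot'],s['finger_gap'],s['ft_force']);cv2.imwrite("pics/w2.png",a[:,:,::-1])
for p in((643.5,-123.5,118),(643.5,-123.5,88)):print(proj("wrist",p,s))
```

```text
[ 641.01336453 -122.69475754  148.56478037] [179.89761385   0.41051806 -29.39869432] 60.26566812809937 [-0.56434034  0.93490559 -0.96039708]
[280.16346183 219.98319047]
[280.34777507 206.32057062]
```

View pics/w2.png

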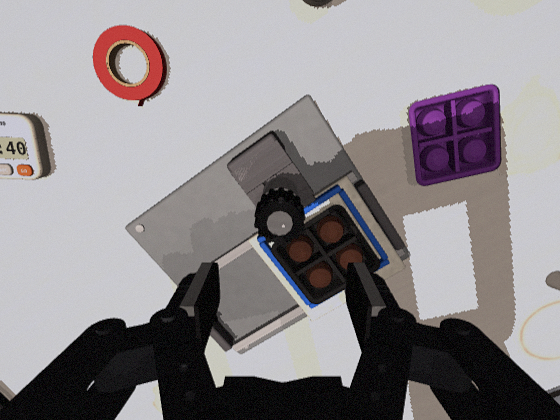

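>>> step_arm(
  plan=[
    {"grip": 6, "tx": 0, "ty": 0, "tz": 0, "ax": 0, "ay": 0, "az": 0},
    {"grip": 6, "tx": 0, "ty": 0, "tz": 0, "ax": 0, "ay": 0, "az": 0},
  ],
)

```text
time: 4.67
tool_pos: [644.4, -123.6, 155.3]
tcp_rot: [-180.0, -0.1, -29.5]
ft_force: [0.1, -0.1, 0.1]
finger_gap: 60.4
```

Run:
```python
from h import *
s=sense();a=snapshot("wrist");print(s['tool_pos'],s['tcp_rot'],s['finger_gap'],s['ft_force']);cv2.imwrite("pics/w3.png",cv2.resize(a[130:300,180:380,::-1],None,fx=3.5,fy=3.5))
m=(a.min(2)>130).astype(np.uint8);n,l,st,c=cv2.connectedComponentsWithStats(m)
for i in range(1,n):
    if abs(c[i]-[281,222]).max()<12 and st[i,4]>60:print(st[i],c[i],hit("wrist",*c[i],118,s))
```

```text
[ 644.40648214 -123.56305135  155.32762868] [-1.79975344e+02 -9.67020605e-02 -2.94963933e+01] 60.44992836958387 [ 0.10768496 -0.1236139   0.06498041]
```

View pics/w3.png

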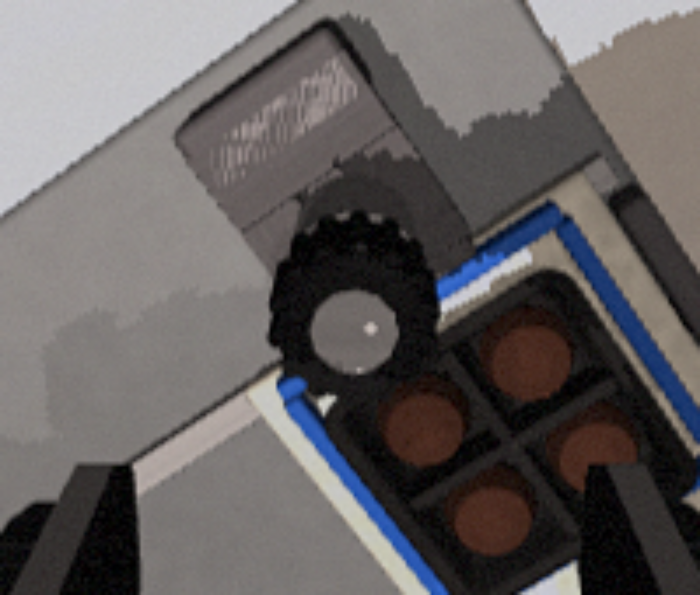

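Run:
```python
from h import *
s=sense();s=dict(s);s['tool_pos']=np.array([644.41,-123.56,155.33]);s['tcp_rot']=np.array([-179.975,-.097,-29.496])
for z in(118,119.5):print(hit("wrist",281.0,224.7,z,s))
print(sense()['tool_pos'],sense()['tcp_rot'])
```

```text
[ 641.65952744 -121.94431143  118.        ]
[ 642.15294433 -122.23149509  119.5       ]
[ 644.62733126 -123.65880004  155.61422497] [-1.79966945e+02 -1.35592579e-01 -2.95121376e+01]
```

>>> step_arm(
  plan=[
    {"grip": 6, "tx": -0.09, "ty": -0.03, "tz": 1.5, "ax": 0, "ay": 0, "az": 0},
    {"grip": 6, "tx": 0, "ty": 0, "tz": 1.5, "ax": 0, "ay": 0, "az": 0},
    {"grip": 6, "tx": 0, "ty": 0, "tz": 1.5, "ax": 0, "ay": 0, "az": 0},
    {"grip": 6, "tx": 0, "ty": 0, "tz": 1.0, "ax": 0, "ay": 0, "az": 0},
    {"grip": 6, "tx": 0, "ty": 0, "tz": 0.7, "ax": 0, "ay": 0, "az": 0},
    {"grip": 6, "tx": 0, "ty": 0, "tz": 0.3, "ax": 0, "ay": 0, "az": 0},
    {"grip": 6, "tx": 0, "ty": 0, "tz": 0, "ax": 0, "ay": 0, "az": 0},
    {"grip": 6, "tx": 0, "ty": 0, "tz": 0, "ax": 0, "ay": 0, "az": 0},
  ],
)

```text
time: 5.38
tool_pos: [643.6, -122.8, 89.6]
tcp_rot: [-180.0, -0.1, -29.6]
ft_force: [0.7, -0.0, 0.1]
finger_gap: 60.4
```

Run:
```python
from h import *
s=sense();a=snapshot("wrist");print(s['tool_pos'],s['tcp_rot'],s['finger_gap'],s['ft_force']);cv2.imwrite("pics/w4.png",a[:,:,::-1])
```

```text
[ 643.57664118 -122.8315062    89.64749575] [-1.79985926e+02 -5.62795239e-02 -2.95518254e+01] 60.4259900671313 [ 0.73914751 -0.03922105  0.05885982]
```

View pics/w4.png

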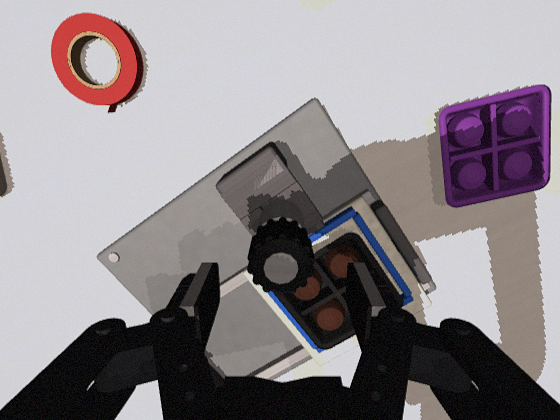

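Run:
```python
from h import *
s=dict(sense());a=cv2.imread("pics/w4.png")
cv2.imwrite("pics/w4c.png",cv2.resize(a[210:310,220:350],None,fx=6,fy=6,interpolation=2))
s['tool_pos']=np.array([643.58,-122.83,89.65]);s['tcp_rot']=np.array([-179.986,-.056,-29.552])
print(hit("wrist",281,267,118,s),proj("wrist",(643.58,-122.83,118),s))
```

```text
[ 642.06735379 -122.25125671  118.        ] [280.52948234 264.22443167]
```

View pics/w4c.png

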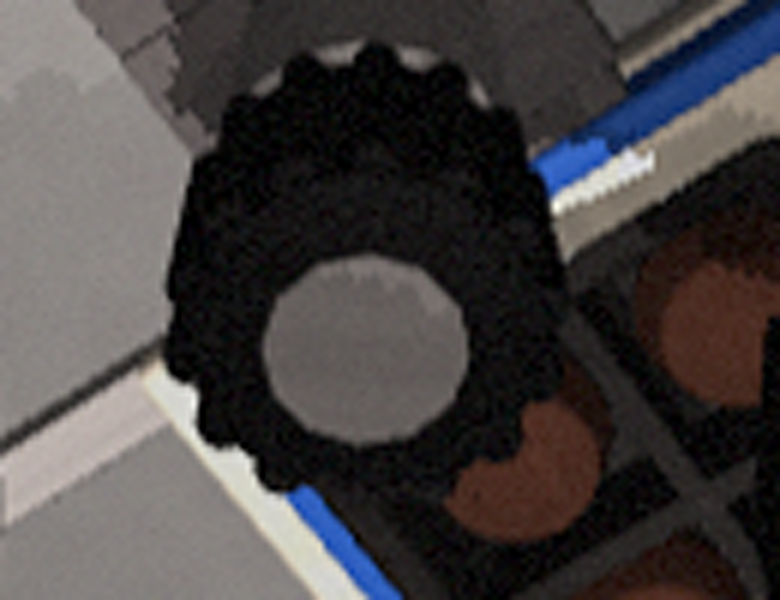

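>>> step_arm(
  newtons=35,
  plan=[
    {"grip": 4.5, "tx": -0.07, "ty": 0, "tz": 0.1, "ax": 0, "ay": 0, "az": 0},
    {"grip": 3.0, "tx": 0, "ty": 0, "tz": 0, "ax": 0, "ay": 0, "az": 0},
    {"grip": 3.0, "tx": 0, "ty": 0, "tz": 0, "ax": 0, "ay": 0, "az": 0},
    {"grip": 3.0, "tx": 0, "ty": 0, "tz": 0, "ax": 0, "ay": 0, "az": 0},
    {"grip": 3.0, "tx": 0, "ty": 0, "tz": 0, "ax": 0, "ay": 0, "az": 0},
    {"grip": 3.0, "tx": 0, "ty": 0, "tz": 0, "ax": 0, "ay": 0, "az": 0},
  ],
)

```text
time: 5.93
tool_pos: [642.5, -122.4, 87.9]
tcp_rot: [-180.0, -0.0, -29.6]
ft_force: [0.9, 0.4, -0.6]
finger_gap: 30.1
```

```bash
cat > st.py <<'E'
from h import *
np.set_printoptions(precision=2,suppress=True)
s=sense();R=Ro.from_euler("xyz",s["tcp_rot"],degrees=True).as_matrix()
print(s['time'],s['tool_pos'],s['tcp_rot'],"gap",s['finger_gap'],"F",s['ft_force'],"Ftool",R.T@s['ft_force'],"M",s['wrist_torque'],"j6",s['joint_pos'][5])
E
python3 st.py
```

```text
5.9333 [ 642.49 -122.35   87.87] [-180.     -0.    -29.55] gap 30.09754312637473 F [ 0.91  0.41 -0.64] Ftool [ 0.6  -0.8   0.64] M [ 0.02  0.02 -0.03] j6 104.28359855031879
```

Run:
```python
from h import *
for n in("wrist","scene"):
    a=snapshot(n);a=a if n=="wrist" else cv2.resize(a[120:290,200:380],None,fx=4.2,fy=3.5)
    cv2.imwrite(f"pics/{n}5.png",a[:,:,::-1])
```

```text
(no output)
```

View pics/wrist5.png

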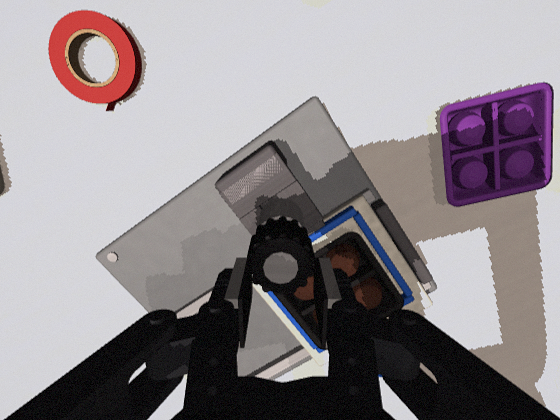

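View pics/scene5.png

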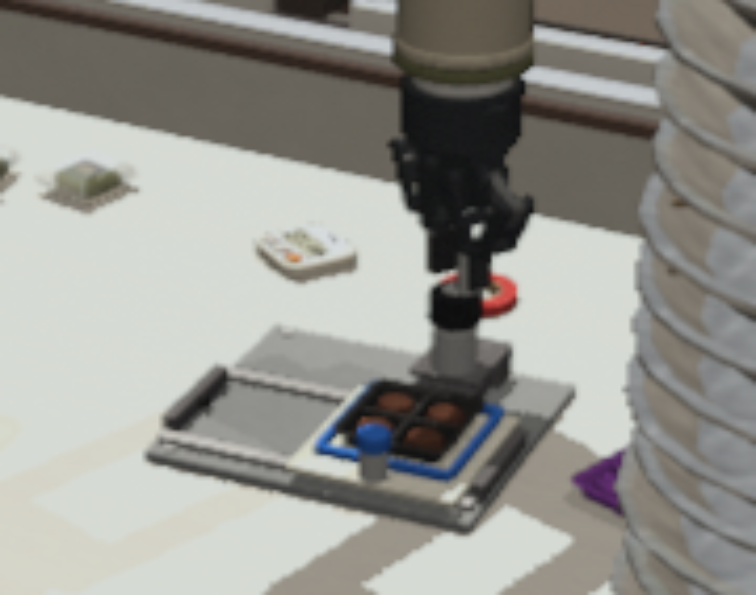

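Run:
```python
from h import *
for z in(84,88,95,103,110,118,125):
    q=proj("scene",(642.5,-122.4,z));print(z,q,(q-[200,120])*[4.2,3.5], proj("wrist",(642.5,-122.4,z),sense()))
a=cv2.imread("pics/scene5.png")
a=snapshot("scene")[150:260,280:350,::-1];cv2.imwrite("pics/scene6.png",cv2.resize(a,None,fx=5.4,fy=5.4,interpolation=2))
```

```text
84 [307.18953745 212.72204852] [450.19605729 324.52716982] [280.85635285 239.29196496]
88 [307.21794697 211.51002193] [450.31537728 320.28507677] [280.82611428 241.96751138]
95 [307.26786359 209.38044469] [450.52502708 312.8315564 ] [280.77029031 246.9068855 ]
103 [307.32522495 206.93325485] [450.76594479 304.26639199] [280.70151433 252.99226957]
110 [307.37569293 204.78015515] [450.9779103  296.73054304] [280.63646321 258.74807343]
118 [307.43368963 202.30585979] [451.22149646 288.07050925] [280.55582849 265.88273346]
125 [307.48471816 200.12884574] [451.43581626 280.45096009] [280.47905769 272.67550948]
```

View pics/scene6.png

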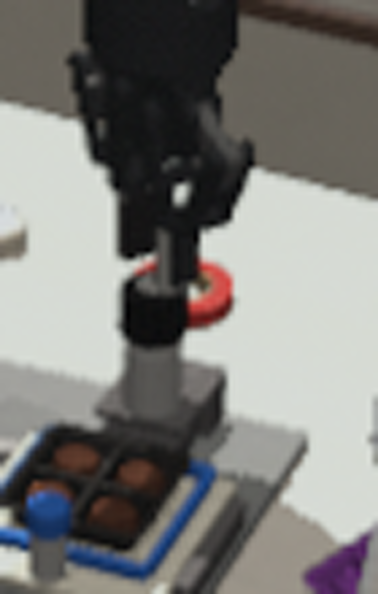

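>>> step_arm(
  plan=[
    {"grip": 6, "tx": 0, "ty": 0, "tz": 0, "ax": 0, "ay": 0, "az": 0},
    {"grip": 6, "tx": 0, "ty": 0, "tz": 0, "ax": 0, "ay": 0, "az": 0},
    {"grip": 6, "tx": 0, "ty": 0, "tz": 0.5, "ax": 0, "ay": 0, "az": 0},
    {"grip": 6, "tx": 0, "ty": 0, "tz": 0.5, "ax": 0, "ay": 0, "az": 0},
    {"grip": 6, "tx": 0, "ty": 0, "tz": 0, "ax": 0, "ay": 0, "az": 0},
  ],
)

```text
time: 6.5
tool_pos: [641.5, -122.1, 76.0]
tcp_rot: [180.0, 0.1, -29.6]
ft_force: [0.1, 0.2, -1.1]
finger_gap: 60.0
```

```bash
python3 st.py
python3 - <<'E'
from h import *
s=sense()
for n in("wrist","scene"):
    a=snapshot(n);a=a[140:390,130:430] if n=="wrist" else a[150:250,260:360]
    cv2.imwrite(f"pics/{n}7.png",cv2.resize(a[:,:,::-1],None,fx=2.3 if n=="wrist" else 5.5,fy=2.3 if n=="wrist" else 5.5,interpolation=2))
R=Ro.from_euler("xyz",s["tcp_rot"],degrees=True).as_matrix()
for sg in(1,-1):
  for up in(0,10,20,30,40,50):
    p=s['tool_pos']+R@np.array([0,sg*30,-up]);print(sg,up,(proj("wrist",p,s)-[130,140])*2.3,(proj("scene",p)-[260,150])*5.5)
E
```

```text
6.5 [ 641.46 -122.1    75.97] [179.97   0.13 -29.56] gap 60.016508384799735 F [ 0.11  0.23 -1.07] Ftool [-0.02 -0.25  1.07] M [-0.01  0.01  0.07] j6 104.28520919965545
1 0 [462.12039831 234.52402789] [290.62429582 387.19185175]
1 10 [467.76698133 250.97515462] [291.16681757 370.42927927]
1 20 [474.01577504 269.18080164] [291.71335678 353.54257751]
1 30 [480.96854521 289.43746003] [292.26395822 336.53036255]
1 40 [488.75135574 312.11241262] [292.81866737 319.39122983]
1 50 [497.52228095 337.66620361] [293.37753035 302.12375375]
-1 0 [231.54280541 234.30541541] [225.8090835 331.8255033]
-1 10 [225.5157512  250.74685515] [226.10400599 315.33407556]
-1 20 [218.84585201 268.94193715] [226.40105101 298.7239604 ]
-1 30 [211.42446527 289.18703179] [226.70024157 281.9938719 ]
-1 40 [203.11700577 311.84927941] [227.00160098 265.14250553]
-1 50 [193.75471047 337.38905532] [227.30515292 248.16853775]
```

View pics/wrist7.png

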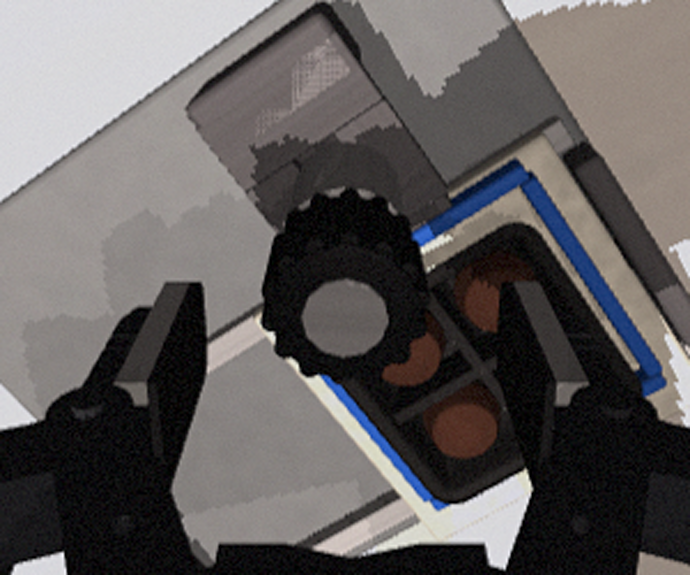

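View pics/scene7.png

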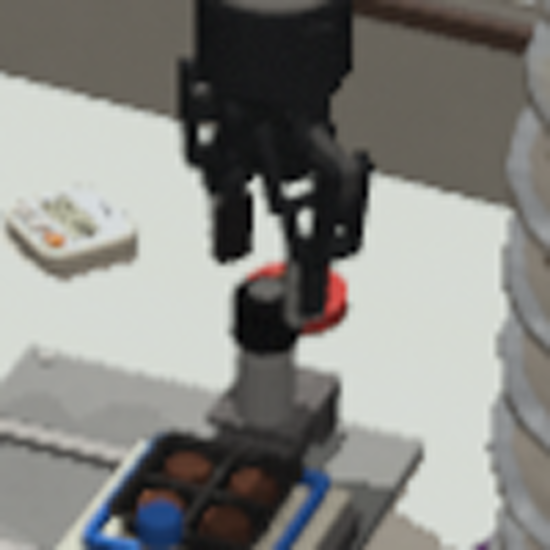

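>>> step_arm(
  plan=[
    {"grip": 6, "tx": -0.05, "ty": 0, "tz": 0.5, "ax": 0, "ay": 0, "az": 0},
    {"grip": 6, "tx": 0, "ty": 0, "tz": 0.5, "ax": 0, "ay": 0, "az": 0},
    {"grip": 6, "tx": 0, "ty": 0, "tz": 0.4, "ax": 0, "ay": 0, "az": 0},
    {"grip": 6, "tx": 0, "ty": 0, "tz": 0, "ax": 0, "ay": 0, "az": 0},
    {"grip": 6, "tx": 0, "ty": 0, "tz": 0, "ax": 0, "ay": 0, "az": 0},
  ],
)

```text
time: 7.02
tool_pos: [641.6, -122.0, 63.1]
tcp_rot: [180.0, 0.1, -29.6]
ft_force: [-0.1, -0.7, 1.0]
finger_gap: 60.3
```

```bash
python3 st.py
python3 - <<'E'
from h import *
s=sense()
for n in("wrist","scene"):
    a=snapshot(n);a=a[140:390,130:430] if n=="wrist" else a[150:250,260:360]
    cv2.imwrite(f"pics/{n}8.png",cv2.resize(a[:,:,::-1],None,fx=2.3 if n=="wrist" else 5.5,fy=2.3 if n=="wrist" else 5.5,interpolation=2))
E
```

```text
7.0167 [ 641.58 -122.02   63.13] [179.98   0.06 -29.56] gap 60.2549866022099 F [-0.15 -0.68  0.95] Ftool [ 0.2   0.66 -0.95] M [ 0.03 -0.01 -0.03] j6 104.29688904855506
```

View pics/wrist8.png

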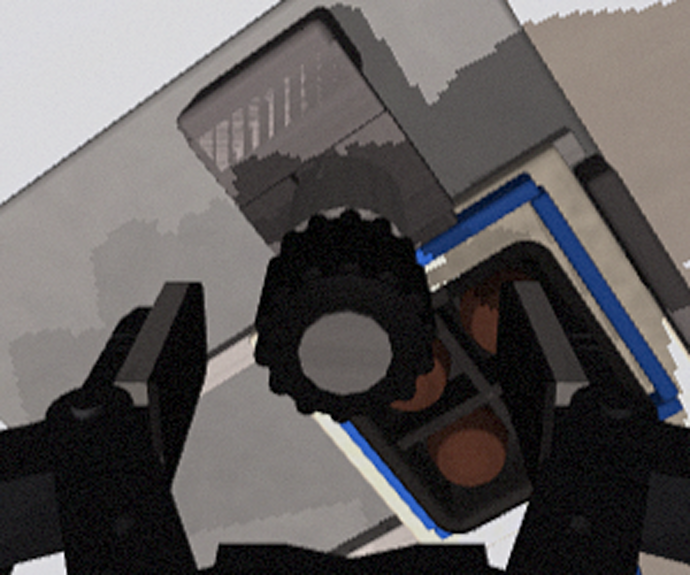

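View pics/scene8.png

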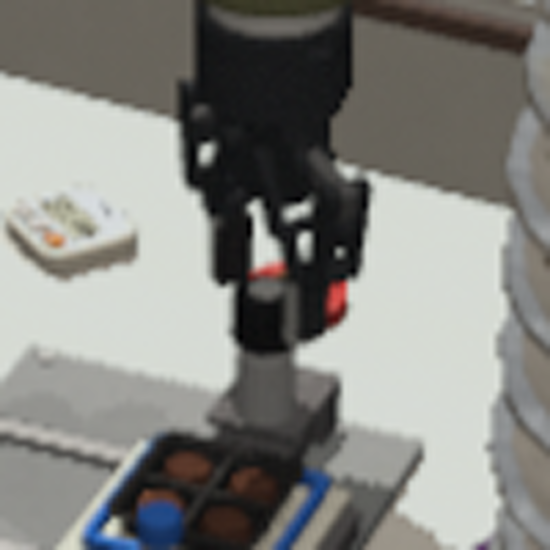

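>>> step_arm(
  newtons=35,
  plan=[
    {"grip": 6, "tx": 0, "ty": 0, "tz": 0.5, "ax": 0, "ay": 0, "az": 0},
    {"grip": 6, "tx": 0, "ty": 0, "tz": 0.5, "ax": 0, "ay": 0, "az": 0},
    {"grip": 6, "tx": 0, "ty": 0, "tz": 0, "ax": 0, "ay": 0, "az": 0},
    {"grip": 6, "tx": 0, "ty": 0, "tz": 0, "ax": 0, "ay": 0, "az": 0},
    {"grip": 4.2, "tx": 0, "ty": 0, "tz": 0, "ax": 0, "ay": 0, "az": 0},
    {"grip": 3.0, "tx": 0, "ty": 0, "tz": 0, "ax": 0, "ay": 0, "az": 0},
    {"grip": 3.0, "tx": 0, "ty": 0, "tz": 0, "ax": 0, "ay": 0, "az": 0},
    {"grip": 3.0, "tx": 0, "ty": 0, "tz": 0, "ax": 0, "ay": 0, "az": 0},
  ],
)

```text
time: 7.78
tool_pos: [642.5, -121.8, 54.2]
tcp_rot: [-180.0, -0.0, -29.5]
ft_force: [1.0, 1.5, 1.6]
finger_gap: 34.7
```

>>> step_arm(
  plan=[
    {"grip": 3.0, "tx": 0, "ty": 0, "tz": 0, "ax": 0, "ay": 0, "az": 0},
    {"grip": 3.0, "tx": 0, "ty": 0, "tz": 0, "ax": 0, "ay": 0, "az": 0},
  ],
)

```text
time: 7.95
tool_pos: [642.4, -121.8, 54.2]
tcp_rot: [-180.0, -0.0, -29.5]
ft_force: [1.5, 2.6, 2.3]
finger_gap: 35.1
```

```bash
python3 st.py
python3 - <<'E'
from h import *
s=sense()
for n in("wrist","scene"):
    a=snapshot(n);a=a[140:390,130:430] if n=="wrist" else a[150:250,260:360]
    cv2.imwrite(f"pics/{n}9.png",cv2.resize(a[:,:,::-1],None,fx=2.3 if n=="wrist" else 5.5,fy=2.3 if n=="wrist" else 5.5,interpolation=2))
E
```

```text
7.95 [ 642.43 -121.85   54.21] [-179.97   -0.03  -29.55] gap 35.10961958946773 F [1.46 2.56 2.28] Ftool [ 0.01 -2.95 -2.28] M [ 0.45 -0.2  -0.04] j6 104.29551414550455
```

View pics/wrist9.png

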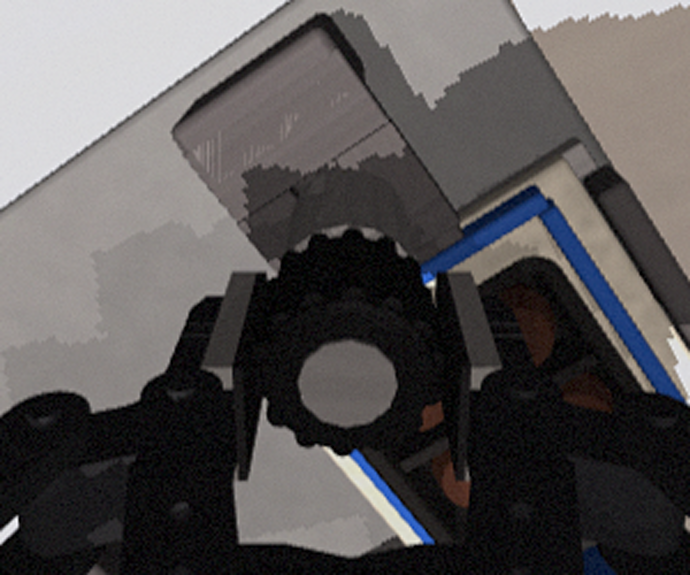

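View pics/scene9.png

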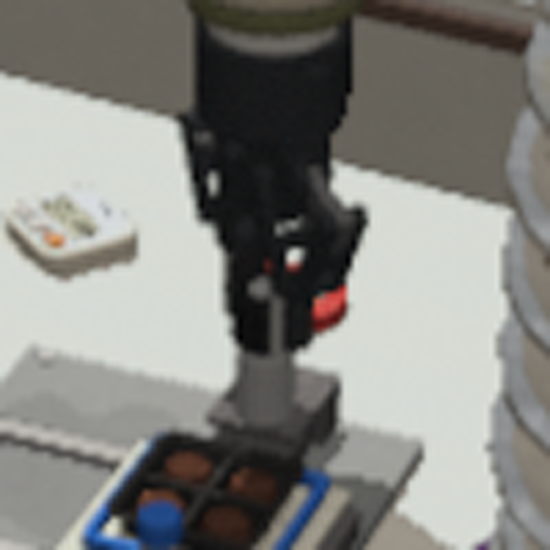

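Run:
```python
from h import *
s=sense()
print(hit("wrist",280.9,306.5,118,s),s['tool_pos'])
```

```text
[ 641.43342778 -121.74269903  118.        ] [ 642.45010203 -121.88710686   54.20829537]
```

>>> step_arm(
  plan=[
    {"grip": 3.0, "tx": 0, "ty": -0.03, "tz": -0.1, "ax": 0, "ay": 0, "az": 0},
    {"grip": 3.0, "tx": 0, "ty": 0, "tz": -0.1, "ax": 0, "ay": 0, "az": 0},
    {"grip": 3.0, "tx": 0, "ty": 0, "tz": 0, "ax": 0, "ay": 0, "az": 0},
  ],
)

```text
time: 8.3
tool_pos: [642.0, -121.7, 55.1]
tcp_rot: [180.0, 0.0, -29.6]
ft_force: [3.4, 1.3, -4.2]
finger_gap: 34.7
```

```bash
python3 st.py
```

```text
8.3 [ 641.95 -121.67   55.08] [180.     0.04 -29.56] gap 34.70789409310353 F [ 3.45  1.26 -4.23] Ftool [ 2.38 -2.79  4.22] M [ 0.43 -0.68  0.01] j6 104.32050904789773
```

>>> step_arm(
  plan=[
    {"grip": 3.0, "tx": -0.05, "ty": -0.02, "tz": -0.2, "ax": 0, "ay": 0, "az": 0},
    {"grip": 3.0, "tx": 0, "ty": 0, "tz": -0.2, "ax": 0, "ay": 0, "az": 0},
    {"grip": 3.0, "tx": 0, "ty": 0, "tz": -0.1, "ax": 0, "ay": 0, "az": 0},
    {"grip": 3.0, "tx": 0, "ty": 0, "tz": 0, "ax": 0, "ay": 0, "az": 0},
  ],
)

```text
time: 8.63
tool_pos: [641.8, -121.6, 60.6]
tcp_rot: [180.0, 0.0, -29.6]
ft_force: [4.0, 1.8, -7.2]
finger_gap: 35.1
```

```bash
python3 st.py
```

```text
8.6333 [ 641.78 -121.55   60.64] [179.99   0.   -29.56] gap 35.0645601959646 F [ 3.99  1.77 -7.16] Ftool [ 2.6  -3.51  7.16] M [ 0.29 -0.77 -0.06] j6 104.35019364835097
```

>>> step_arm(
  plan=[
    {"grip": 3.0, "tx": -0.05, "ty": -0.03, "tz": -0.1, "ax": 0, "ay": 0, "az": 0},
    {"grip": 3.0, "tx": 0, "ty": 0, "tz": -0.1, "ax": 0, "ay": 0, "az": 0},
    {"grip": 3.0, "tx": 0, "ty": 0, "tz": 0, "ax": 0, "ay": 0, "az": 0},
    {"grip": 3.0, "tx": 0, "ty": 0, "tz": 0, "ax": 0, "ay": 0, "az": 0},
  ],
)

```text
time: 8.97
tool_pos: [641.5, -121.3, 62.5]
tcp_rot: [180.0, -0.0, -29.6]
ft_force: [5.2, 0.7, -8.2]
finger_gap: 34.9
```

```bash
python3 st.py
```

```text
8.9667 [ 641.53 -121.28   62.46] [179.98  -0.01 -29.57] gap 34.919096622828505 F [ 5.15  0.72 -8.19] Ftool [ 4.13 -3.17  8.19] M [ 0.   -1.    0.01] j6 104.38983196000012
```

>>> step_arm(
  plan=[
    {"grip": 3.0, "tx": 0.08, "ty": -0.03, "tz": -0.1, "ax": 0, "ay": 0, "az": 0},
    {"grip": 3.0, "tx": 0, "ty": 0, "tz": -0.05, "ax": 0, "ay": 0, "az": 0},
    {"grip": 3.0, "tx": 0, "ty": 0, "tz": 0, "ax": 0, "ay": 0, "az": 0},
  ],
)

```text
time: 9.22
tool_pos: [641.5, -121.3, 63.0]
tcp_rot: [179.9, 0.1, -29.6]
ft_force: [5.3, -1.4, -13.9]
finger_gap: 34.8
```

```bash
python3 st.py
```

```text
9.2167 [ 641.54 -121.26   63.04] [179.94   0.1  -29.57] gap 34.787916110288954 F [  5.35  -1.37 -13.93] Ftool [ 5.35 -1.46 13.92] M [-0.22 -0.91  0.  ] j6 104.39533174523355
```

>>> step_arm(
  plan=[
    {"grip": 3.0, "tx": 0.05, "ty": 0, "tz": 0, "ax": 0, "ay": 0, "az": -3},
    {"grip": 3.0, "tx": 0, "ty": 0, "tz": 0, "ax": 0, "ay": 0, "az": -4},
    {"grip": 3.0, "tx": 0, "ty": 0, "tz": 0, "ax": 0, "ay": 0, "az": -4},
    {"grip": 3.0, "tx": 0, "ty": 0, "tz": 0, "ax": 0, "ay": 0, "az": -4},
  ],
)

```text
time: 9.55
tool_pos: [641.9, -121.5, 63.3]
tcp_rot: [180.0, 0.1, -14.4]
ft_force: [2.8, -0.5, -8.2]
finger_gap: 34.7
```

```bash
python3 st.py
```

```text
9.55 [ 641.93 -121.52   63.35] [179.97   0.11 -14.37] gap 34.72310286536708 F [ 2.84 -0.48 -8.24] Ftool [ 2.89 -0.24  8.23] M [-0.25 -0.53 -0.04] j6 89.18590424809234
```

>>> step_arm(
  plan=[
    {"grip": 3.0, "tx": 0, "ty": 0, "tz": -0.05, "ax": 0, "ay": 0, "az": -2},
    {"grip": 3.0, "tx": 0, "ty": 0, "tz": 0, "ax": 0, "ay": 0, "az": -2},
    {"grip": 3.0, "tx": 0, "ty": 0, "tz": 0, "ax": 0, "ay": 0, "az": 0},
  ],
)

```text
time: 9.8
tool_pos: [642.1, -121.5, 64.1]
tcp_rot: [180.0, 0.1, -10.5]
ft_force: [2.7, -0.6, -9.4]
finger_gap: 34.9
```

```bash
python3 st.py
```

```text
9.8 [ 642.08 -121.51   64.09] [179.98   0.09 -10.47] gap 34.90421168274304 F [ 2.66 -0.57 -9.38] Ftool [2.73 0.07 9.37] M [-0.31 -0.49  0.04] j6 85.28753611706843
```

>>> step_arm(
  plan=[
    {"grip": 3.0, "tx": 0, "ty": 0, "tz": -0.1, "ax": 0, "ay": 0, "az": 0},
    {"grip": 3.0, "tx": 0, "ty": 0, "tz": -0.05, "ax": 0, "ay": 0, "az": 0},
    {"grip": 3.0, "tx": 0, "ty": 0, "tz": 0, "ax": 0, "ay": 0, "az": 0},
  ],
)

```text
time: 10.05
tool_pos: [642.5, -121.2, 66.0]
tcp_rot: [180.0, 0.1, -10.6]
ft_force: [3.2, 0.5, -9.2]
finger_gap: 34.8
```

```bash
python3 st.py
```

```text
10.05 [ 642.47 -121.22   66.01] [179.99   0.05 -10.6 ] gap 34.78114073515386 F [ 3.21  0.47 -9.23] Ftool [ 3.08 -1.05  9.23] M [-0.33 -0.4   0.03] j6 85.43373421121684
```

>>> step_arm(
  plan=[
    {"grip": 3.0, "tx": 0, "ty": 0, "tz": -0.1, "ax": 0, "ay": 0, "az": -3},
    {"grip": 3.0, "tx": 0, "ty": 0, "tz": -0.1, "ax": 0, "ay": 0, "az": -3},
    {"grip": 3.0, "tx": 0, "ty": 0, "tz": -0.1, "ax": 0, "ay": 0, "az": -3},
    {"grip": 3.0, "tx": 0, "ty": 0, "tz": -0.1, "ax": 0, "ay": 0, "az": 0},
    {"grip": 3.0, "tx": 0, "ty": 0, "tz": 0, "ax": 0, "ay": 0, "az": 0},
  ],
)

```text
time: 10.47
tool_pos: [642.6, -121.6, 70.6]
tcp_rot: [180.0, 0.0, -1.7]
ft_force: [-0.0, -1.9, -9.0]
finger_gap: 34.8
```

```bash
python3 st.py
```

```text
10.4667 [ 642.57 -121.58   70.59] [179.98   0.03  -1.68] gap 34.84751780635287 F [-0.   -1.92 -9.04] Ftool [0.06 1.91 9.04] M [-0.46 -0.06 -0.01] j6 76.49933238817549
```

>>> step_arm(
  plan=[
    {"grip": 3.0, "tx": 0, "ty": 0, "tz": -0.1, "ax": 0, "ay": 0, "az": -2},
    {"grip": 3.0, "tx": 0, "ty": 0, "tz": -0.1, "ax": 0, "ay": 0, "az": 0},
    {"grip": 3.0, "tx": 0, "ty": 0, "tz": 0, "ax": 0, "ay": 0, "az": 0},
  ],
)

```text
time: 10.72
tool_pos: [642.6, -121.6, 72.4]
tcp_rot: [180.0, 0.0, 0.3]
ft_force: [-0.0, -2.3, -9.5]
finger_gap: 34.9
```

```bash
python3 st.py
```

```text
10.7167 [ 642.63 -121.56   72.42] [179.98   0.02   0.31] gap 34.93421674507462 F [-0.01 -2.33 -9.47] Ftool [-0.01  2.33  9.48] M [-0.64 -0.07  0.03] j6 74.50670122236403
```

>>> step_arm(
  plan=[
    {"grip": 3.0, "tx": 0, "ty": 0, "tz": -0.1, "ax": 0, "ay": 0, "az": 0},
    {"grip": 3.0, "tx": 0, "ty": 0, "tz": 0, "ax": 0, "ay": 0, "az": 0},
    {"grip": 3.0, "tx": 0, "ty": 0, "tz": 0, "ax": 0, "ay": 0, "az": 0},
  ],
)

```text
time: 10.97
tool_pos: [642.6, -121.5, 73.2]
tcp_rot: [180.0, 0.0, 0.4]
ft_force: [0.4, -2.5, -10.3]
finger_gap: 34.7
```

```bash
python3 st.py
```

```text
10.9667 [ 642.63 -121.5    73.2 ] [179.99   0.02   0.39] gap 34.736249954352964 F [  0.36  -2.55 -10.26] Ftool [ 0.35  2.55 10.26] M [-0.78 -0.06 -0.02] j6 74.42851909403794
```

>>> step_arm(
  plan=[
    {"grip": 3.0, "tx": 0, "ty": 0, "tz": -0.1, "ax": 0, "ay": 0, "az": 0},
    {"grip": 3.0, "tx": 0, "ty": 0, "tz": 0, "ax": 0, "ay": 0, "az": 0},
    {"grip": 3.0, "tx": 0, "ty": 0, "tz": 0, "ax": 0, "ay": 0, "az": 0},
  ],
)

```text
time: 11.22
tool_pos: [642.7, -121.4, 74.2]
tcp_rot: [180.0, 0.0, 0.4]
ft_force: [0.2, -2.9, -10.3]
finger_gap: 34.9
```

```bash
python3 st.py
```

```text
11.2167 [ 642.71 -121.44   74.24] [179.99   0.02   0.43] gap 34.868630496752154 F [  0.18  -2.95 -10.31] Ftool [ 0.16  2.95 10.31] M [-0.96  0.04  0.01] j6 74.39441579835709
```

>>> step_arm(
  plan=[
    {"grip": 3.0, "tx": 0, "ty": -0.03, "tz": 0, "ax": 0, "ay": 0, "az": -3},
    {"grip": 3.0, "tx": 0, "ty": 0, "tz": 0, "ax": 0, "ay": 0, "az": -3},
    {"grip": 3.0, "tx": 0, "ty": 0, "tz": 0, "ax": 0, "ay": 0, "az": -3},
    {"grip": 3.0, "tx": 0, "ty": 0, "tz": 0, "ax": 0, "ay": 0, "az": 0},
  ],
)

```text
time: 11.55
tool_pos: [642.8, -121.4, 74.3]
tcp_rot: [180.0, 0.0, 9.6]
ft_force: [-0.5, -5.0, -10.7]
finger_gap: 34.6
```

```bash
python3 st.py
```

```text
11.55 [ 642.83 -121.36   74.3 ] [179.97   0.     9.57] gap 34.62758137645744 F [ -0.5   -5.03 -10.67] Ftool [-1.33  4.87 10.67] M [-1.09 -0.03 -0.02] j6 65.27145409038049
```

>>> step_arm(
  plan=[
    {"grip": 3.0, "tx": 0, "ty": 0.08, "tz": 0, "ax": 0, "ay": 0, "az": -3},
    {"grip": 3.0, "tx": 0, "ty": 0, "tz": 0, "ax": 0, "ay": 0, "az": -3},
    {"grip": 3.0, "tx": 0, "ty": 0, "tz": 0, "ax": 0, "ay": 0, "az": -3},
    {"grip": 3.0, "tx": 0, "ty": 0, "tz": 0, "ax": 0, "ay": 0, "az": 0},
  ],
)

```text
time: 11.88
tool_pos: [642.9, -121.6, 74.2]
tcp_rot: [-180.0, 0.0, 18.5]
ft_force: [1.2, -2.0, -10.5]
finger_gap: 34.7
```

```bash
python3 st.py
```

```text
11.8833 [ 642.92 -121.57   74.2 ] [-179.98    0.     18.49] gap 34.732123802905974 F [  1.24  -2.04 -10.48] Ftool [ 0.53  2.33 10.48] M [-0.67 -0.08  0.05] j6 56.30648441174731
```

>>> step_arm(
  plan=[
    {"grip": 3.0, "tx": 0, "ty": 0.03, "tz": 0, "ax": 0, "ay": 0, "az": -3},
    {"grip": 3.0, "tx": 0, "ty": 0, "tz": 0, "ax": 0, "ay": 0, "az": -3},
    {"grip": 3.0, "tx": 0, "ty": 0, "tz": 0, "ax": 0, "ay": 0, "az": -3},
    {"grip": 3.0, "tx": 0, "ty": 0, "tz": 0, "ax": 0, "ay": 0, "az": -3},
    {"grip": 3.0, "tx": 0, "ty": 0, "tz": 0, "ax": 0, "ay": 0, "az": 0},
  ],
)

```text
time: 12.3
tool_pos: [643.0, -121.7, 74.2]
tcp_rot: [-180.0, -0.0, 30.4]
ft_force: [-0.4, -2.2, -10.2]
finger_gap: 34.9
```

```bash
python3 st.py
```

```text
12.3 [ 643.02 -121.66   74.18] [-179.97   -0.01   30.42] gap 34.929543388363335 F [ -0.38  -2.18 -10.2 ] Ftool [-1.44  1.69 10.2 ] M [-0.45 -0.1  -0.  ] j6 44.35005081650273
```

>>> step_arm(
  plan=[
    {"grip": 3.0, "tx": 0, "ty": 0.02, "tz": 0, "ax": 0, "ay": 0, "az": -4},
    {"grip": 3.0, "tx": 0, "ty": 0, "tz": 0, "ax": 0, "ay": 0, "az": -4},
    {"grip": 3.0, "tx": 0, "ty": 0, "tz": 0, "ax": 0, "ay": 0, "az": -4},
    {"grip": 3.0, "tx": 0, "ty": 0, "tz": 0, "ax": 0, "ay": 0, "az": -4},
    {"grip": 3.0, "tx": 0, "ty": 0, "tz": 0, "ax": 0, "ay": 0, "az": 0},
  ],
)

```text
time: 12.72
tool_pos: [643.1, -121.7, 74.2]
tcp_rot: [-180.0, -0.0, 46.4]
ft_force: [-0.4, -1.5, -10.0]
finger_gap: 34.6
```

```bash
python3 st.py
```

```text
12.7167 [ 643.13 -121.71   74.2 ] [-179.96   -0.02   46.43] gap 34.63783563411924 F [ -0.36  -1.49 -10.  ] Ftool [-1.33  0.77 10.  ] M [-0.19 -0.1   0.03] j6 28.334549802177072
```

>>> step_arm(
  plan=[
    {"grip": 3.0, "tx": 0, "ty": 0, "tz": -0.02, "ax": 0, "ay": 0, "az": -4},
    {"grip": 3.0, "tx": 0, "ty": 0, "tz": -0.02, "ax": 0, "ay": 0, "az": -4},
    {"grip": 3.0, "tx": 0, "ty": 0, "tz": -0.02, "ax": 0, "ay": 0, "az": -4},
    {"grip": 3.0, "tx": 0, "ty": 0, "tz": -0.02, "ax": 0, "ay": 0, "az": -4},
    {"grip": 3.0, "tx": 0, "ty": 0, "tz": 0, "ax": 0, "ay": 0, "az": 0},
  ],
)

```text
time: 13.13
tool_pos: [643.2, -121.7, 75.0]
tcp_rot: [-180.0, -0.0, 62.4]
ft_force: [-0.4, -0.0, -10.9]
finger_gap: 35.0
```

```bash
python3 st.py
```

```text
13.1333 [ 643.17 -121.74   75.05] [-179.98   -0.04   62.36] gap 35.00934662849214 F [ -0.42  -0.04 -10.92] Ftool [-0.23 -0.35 10.92] M [-0.05 -0.17  0.03] j6 12.397989247124158
```

>>> step_arm(
  plan=[
    {"grip": 3.0, "tx": 0, "ty": 0, "tz": 0, "ax": 0, "ay": 0, "az": -4},
    {"grip": 3.0, "tx": 0, "ty": 0, "tz": 0, "ax": 0, "ay": 0, "az": -4},
    {"grip": 3.0, "tx": 0, "ty": 0, "tz": 0, "ax": 0, "ay": 0, "az": -4},
    {"grip": 3.0, "tx": 0, "ty": 0, "tz": 0, "ax": 0, "ay": 0, "az": -4},
    {"grip": 3.0, "tx": 0, "ty": 0, "tz": 0, "ax": 0, "ay": 0, "az": 0},
  ],
)

```text
time: 13.55
tool_pos: [643.2, -121.8, 75.0]
tcp_rot: [-180.0, -0.0, 78.3]
ft_force: [0.3, 0.8, -11.1]
finger_gap: 34.8
```

```bash
python3 st.py
```

```text
13.55 [ 643.22 -121.75   75.03] [-179.99   -0.04   78.32] gap 34.795559325364856 F [  0.35   0.77 -11.08] Ftool [ 0.82  0.18 11.08] M [ 0.05 -0.19 -0.  ] j6 -3.554796788224509
```

>>> step_arm(
  plan=[
    {"grip": 3.0, "tx": 0, "ty": 0, "tz": 0, "ax": 0, "ay": 0, "az": -4},
    {"grip": 3.0, "tx": 0, "ty": 0, "tz": 0, "ax": 0, "ay": 0, "az": -4},
    {"grip": 3.0, "tx": 0, "ty": 0, "tz": 0, "ax": 0, "ay": 0, "az": -4},
    {"grip": 3.0, "tx": 0, "ty": 0, "tz": 0, "ax": 0, "ay": 0, "az": 0},
  ],
)

```text
time: 13.88
tool_pos: [643.3, -121.8, 75.2]
tcp_rot: [180.0, -0.0, 90.3]
ft_force: [0.2, 0.7, -9.4]
finger_gap: 35.0
```

```bash
python3 st.py
```

```text
13.8833 [ 643.29 -121.79   75.21] [179.99  -0.04  90.29] gap 35.00300848874121 F [ 0.24  0.75 -9.42] Ftool [0.74 0.24 9.42] M [ 0.18 -0.23  0.06] j6 -15.528693355107277
```

>>> step_arm(
  plan=[
    {"grip": 3.0, "tx": 0, "ty": 0, "tz": -0.02, "ax": 0, "ay": 0, "az": -4},
    {"grip": 3.0, "tx": 0, "ty": 0, "tz": -0.02, "ax": 0, "ay": 0, "az": -4},
    {"grip": 3.0, "tx": 0, "ty": 0, "tz": -0.02, "ax": 0, "ay": 0, "az": -4},
    {"grip": 3.0, "tx": 0, "ty": 0, "tz": -0.02, "ax": 0, "ay": 0, "az": -4},
    {"grip": 3.0, "tx": 0, "ty": 0, "tz": 0, "ax": 0, "ay": 0, "az": 0},
  ],
)

```text
time: 14.3
tool_pos: [643.4, -121.8, 76.1]
tcp_rot: [180.0, -0.0, 106.3]
ft_force: [1.0, 2.2, -8.4]
finger_gap: 35.0
```

```bash
python3 st.py
```

```text
14.3 [ 643.39 -121.81   76.1 ] [179.97  -0.03 106.27] gap 34.964129790738376 F [ 0.96  2.17 -8.36] Ftool [1.81 1.52 8.37] M [ 0.4  -0.24  0.01] j6 -31.508336532510928
```

>>> step_arm(
  plan=[
    {"grip": 3.0, "tx": 0, "ty": 0.02, "tz": -0.02, "ax": 0, "ay": 0, "az": -4},
    {"grip": 3.0, "tx": 0, "ty": 0, "tz": -0.02, "ax": 0, "ay": 0, "az": -4},
    {"grip": 3.0, "tx": 0, "ty": 0, "tz": -0.02, "ax": 0, "ay": 0, "az": -4},
    {"grip": 3.0, "tx": 0, "ty": 0, "tz": -0.02, "ax": 0, "ay": 0, "az": -4},
    {"grip": 3.0, "tx": 0, "ty": 0, "tz": 0, "ax": 0, "ay": 0, "az": 0},
  ],
)

```text
time: 14.72
tool_pos: [643.5, -121.7, 76.9]
tcp_rot: [180.0, -0.0, 122.3]
ft_force: [0.4, 3.4, -8.7]
finger_gap: 35.0
```

```bash
python3 st.py
```

```text
14.7167 [ 643.54 -121.69   76.94] [179.96  -0.02 122.26] gap 34.98108403898195 F [ 0.36  3.39 -8.75] Ftool [2.67 2.11 8.75] M [ 0.53 -0.2   0.02] j6 -47.4870042562364
```

>>> step_arm(
  plan=[
    {"grip": 3.0, "tx": 0.03, "ty": 0.02, "tz": -0.02, "ax": 0, "ay": 0, "az": -4},
    {"grip": 3.0, "tx": 0, "ty": 0, "tz": -0.02, "ax": 0, "ay": 0, "az": -4},
    {"grip": 3.0, "tx": 0, "ty": 0, "tz": -0.02, "ax": 0, "ay": 0, "az": -4},
    {"grip": 3.0, "tx": 0, "ty": 0, "tz": 0, "ax": 0, "ay": 0, "az": -3},
    {"grip": 3.0, "tx": 0, "ty": 0, "tz": 0, "ax": 0, "ay": 0, "az": 0},
  ],
)

```text
time: 15.13
tool_pos: [643.5, -121.5, 77.4]
tcp_rot: [180.0, -0.0, 137.2]
ft_force: [0.8, 2.4, -10.1]
finger_gap: 34.6
```

```bash
python3 st.py
```

```text
15.1333 [ 643.46 -121.48   77.39] [179.97  -0.01 137.2 ] gap 34.57451667795487 F [  0.76   2.36 -10.1 ] Ftool [ 1.04  2.24 10.1 ] M [ 0.63 -0.27  0.03] j6 -62.401063907654766
```

>>> step_arm(
  plan=[
    {"grip": 3.0, "tx": 0, "ty": 0.02, "tz": 0, "ax": 0, "ay": 0, "az": -2},
    {"grip": 3.0, "tx": 0, "ty": 0, "tz": 0, "ax": 0, "ay": 0, "az": -2},
    {"grip": 3.0, "tx": 0, "ty": 0, "tz": 0, "ax": 0, "ay": 0, "az": -2},
    {"grip": 3.0, "tx": 0, "ty": 0, "tz": 0, "ax": 0, "ay": 0, "az": 0},
  ],
)

```text
time: 15.47
tool_pos: [643.5, -121.4, 77.3]
tcp_rot: [180.0, -0.0, 143.2]
ft_force: [0.5, 2.7, -8.4]
finger_gap: 34.7
```

```bash
python3 st.py
```

```text
15.4667 [ 643.51 -121.44   77.34] [179.98  -0.01 143.17] gap 34.727984495738774 F [ 0.5   2.66 -8.42] Ftool [1.19 2.43 8.42] M [ 0.68 -0.19 -0.02] j6 -68.35539593986701
```

>>> step_arm(
  plan=[
    {"grip": 3.0, "tx": 0, "ty": 0, "tz": 0, "ax": 0, "ay": 0, "az": -2},
    {"grip": 3.0, "tx": 0, "ty": 0, "tz": 0, "ax": 0, "ay": 0, "az": -1},
    {"grip": 3.0, "tx": 0, "ty": 0, "tz": 0, "ax": 0, "ay": 0, "az": 0},
  ],
)

```text
time: 15.72
tool_pos: [643.5, -121.4, 77.3]
tcp_rot: [180.0, -0.0, 146.3]
ft_force: [-0.2, 2.8, -8.9]
finger_gap: 34.6
```

```bash
python3 st.py
```

```text
15.7167 [ 643.51 -121.43   77.31] [179.98  -0.01 146.27] gap 34.64655304003229 F [-0.17  2.78 -8.89] Ftool [1.68 2.21 8.89] M [ 0.75 -0.18 -0.  ] j6 -71.45813665410175
```

>>> step_arm(
  plan=[
    {"grip": 3.0, "tx": 0, "ty": 0.02, "tz": 0, "ax": 0, "ay": 0, "az": -2},
    {"grip": 3.0, "tx": 0, "ty": 0, "tz": 0, "ax": 0, "ay": 0, "az": -2},
    {"grip": 3.0, "tx": 0, "ty": 0, "tz": 0, "ax": 0, "ay": 0, "az": -2},
    {"grip": 3.0, "tx": 0, "ty": 0, "tz": 0, "ax": 0, "ay": 0, "az": 0},
  ],
)

```text
time: 16.05
tool_pos: [643.5, -121.4, 77.3]
tcp_rot: [180.0, -0.0, 152.3]
ft_force: [0.1, 2.9, -8.5]
finger_gap: 34.5
```

```bash
python3 st.py
```

```text
16.05 [ 643.55 -121.4    77.29] [179.99  -0.01 152.34] gap 34.53136281779048 F [ 0.11  2.87 -8.54] Ftool [1.24 2.59 8.54] M [ 0.79 -0.11 -0.16] j6 -77.52084866564313
```

>>> step_arm(
  plan=[
    {"grip": 3.0, "tx": 0, "ty": 0, "tz": 0, "ax": 0, "ay": 0, "az": -2},
    {"grip": 3.0, "tx": 0, "ty": 0, "tz": 0, "ax": 0, "ay": 0, "az": -2},
    {"grip": 3.0, "tx": 0, "ty": 0, "tz": 0, "ax": 0, "ay": 0, "az": 0},
  ],
)

```text
time: 16.3
tool_pos: [643.9, -122.1, 77.6]
tcp_rot: [-180.0, 0.1, 156.3]
ft_force: [-0.1, 0.2, -7.6]
finger_gap: 34.5
```

```bash
python3 st.py
```

```text
16.3 [ 643.92 -122.11   77.55] [-179.98    0.06  156.3 ] gap 34.52423316321405 F [-0.15  0.2  -7.65] Ftool [0.22 0.12 7.65] M [ 0.06 -0.21 -0.64] j6 -81.48781415986564
```

>>> step_arm(
  plan=[
    {"grip": 3.0, "tx": 0, "ty": 0, "tz": 0.05, "ax": 0, "ay": 0, "az": 2},
    {"grip": 3.0, "tx": 0, "ty": 0, "tz": 0.05, "ax": 0, "ay": 0, "az": 0},
    {"grip": 3.0, "tx": 0, "ty": 0, "tz": 0.05, "ax": 0, "ay": 0, "az": 0},
    {"grip": 3.0, "tx": 0, "ty": 0, "tz": 0, "ax": 0, "ay": 0, "az": 0},
  ],
)

```text
time: 16.63
tool_pos: [644.3, -122.1, 77.0]
tcp_rot: [-180.0, 0.1, 154.4]
ft_force: [-1.7, -0.8, -0.6]
finger_gap: 34.7
```

```bash
python3 st.py
```

```text
16.6333 [ 644.27 -122.13   76.96] [-179.98    0.11  154.41] gap 34.658761564734384 F [-1.67 -0.77 -0.62] Ftool [ 1.17 -1.42  0.62] M [-0.26  0.2  -0.09] j6 -79.59139440156146
```

>>> step_arm(
  plan=[
    {"grip": 3.0, "tx": 0, "ty": 0, "tz": 0, "ax": 0, "ay": 0, "az": -1.5},
    {"grip": 3.0, "tx": 0, "ty": 0, "tz": 0, "ax": 0, "ay": 0, "az": 0},
  ],
)

```text
time: 16.8
tool_pos: [644.3, -122.0, 76.9]
tcp_rot: [-180.0, 0.1, 156.0]
ft_force: [-0.7, -0.2, -0.3]
finger_gap: 34.9
```

```bash
python3 st.py
```

```text
16.8 [ 644.29 -121.98   76.91] [-180.      0.1   155.97] gap 34.947395708324464 F [-0.72 -0.16 -0.32] Ftool [ 0.59 -0.44  0.32] M [-0.24  0.13 -0.44] j6 -81.1495297112802
```

>>> step_arm(
  plan=[
    {"grip": 4.5, "tx": 0, "ty": 0, "tz": 0, "ax": 0, "ay": 0, "az": 0},
    {"grip": 6, "tx": 0, "ty": 0, "tz": 0, "ax": 0, "ay": 0, "az": 0},
    {"grip": 6, "tx": 0, "ty": 0, "tz": 0, "ax": 0, "ay": 0, "az": 0},
    {"grip": 6, "tx": 0, "ty": 0, "tz": -1.5, "ax": 0, "ay": 0, "az": 0},
    {"grip": 6, "tx": 0, "ty": 0, "tz": -2.5, "ax": 0, "ay": 0, "az": 0},
    {"grip": 6, "tx": 0, "ty": 0, "tz": -2.5, "ax": 0, "ay": 0, "az": 0},
    {"grip": 6, "tx": 0, "ty": 0, "tz": -1.5, "ax": 0, "ay": 0, "az": 0},
    {"grip": 6, "tx": 0, "ty": 0, "tz": 0, "ax": 0, "ay": 0, "az": 0},
  ],
)

```text
time: 17.47
tool_pos: [646.5, -122.2, 161.5]
tcp_rot: [179.9, 0.5, 155.9]
ft_force: [1.0, -0.1, 0.9]
finger_gap: 59.9
```

```bash
python3 st.py
python3 - <<'E'
from h import *
s=sense()
for n in("wrist","scene"):
    a=snapshot(n);cv2.imwrite(f"pics/{n}10f.png",a[:,:,::-1]);a=a if n=="wrist" else a[150:250,260:360]
    k=1 if n=="wrist" else 5.5
    cv2.imwrite(f"pics/{n}10.png",cv2.resize(a[:,:,::-1],None,fx=k,fy=k,interpolation=2))
E
```

```text
17.4667 [ 646.5  -122.21  161.45] [179.93   0.46 155.93] gap 59.88818842893093 F [ 0.99 -0.09  0.92] Ftool [-0.95  0.33 -0.92] M [-0.05 -0.02 -0.03] j6 -81.1016956656662
```

View pics/wrist10.png

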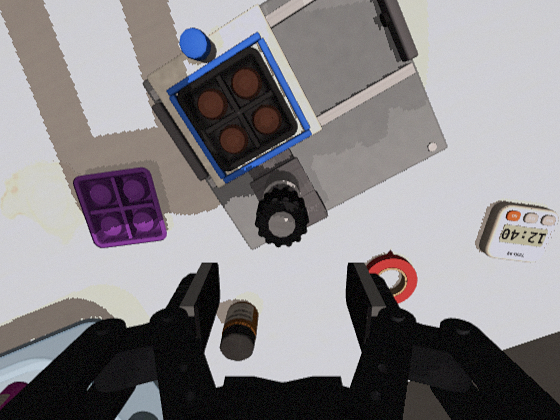

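View pics/scene10.png

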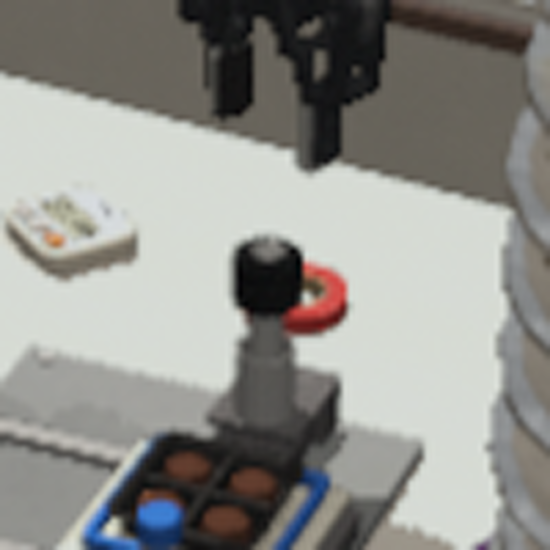

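Run:
```python
from h import *
s=dict(sense())
s['tool_pos']=np.array([646.5,-122.21,161.45]);s['tcp_rot']=np.array([179.93,.46,155.93])
print(hit("wrist",196,42,70,s),hit("wrist",284,222,141,s))
t=np.array([509,-136,157]);d=t-[644.3,-122.1,157]
R=Ro.from_euler("xyz",[180,0,155.9],degrees=True).as_matrix();print(R.T@d)
```

```text
[ 509.73108896 -132.41751239   70.        ] [ 642.37599382 -120.10310755  141.        ]
[ 1.17830671e+02 -6.79355064e+01 -8.31970004e-15]
```

>>> step_arm(
  plan=[
    {"grip": 5, "tx": 2.95, "ty": -1.66, "tz": 0, "ax": 0, "ay": 0, "az": 0},
    {"grip": 5, "tx": 2.95, "ty": -1.66, "tz": 0, "ax": 0, "ay": 0, "az": 0},
    {"grip": 5, "tx": 2.95, "ty": -1.66, "tz": 0, "ax": 0, "ay": 0, "az": 0},
    {"grip": 5, "tx": 2.95, "ty": -1.66, "tz": 0, "ax": 0, "ay": 0, "az": 0},
    {"grip": 5, "tx": 0, "ty": 0, "tz": 0, "ax": 0, "ay": 0, "az": -6},
    {"grip": 5, "tx": 0, "ty": 0, "tz": 0, "ax": 0, "ay": 0, "az": -6},
    {"grip": 5, "tx": 0, "ty": 0, "tz": 0, "ax": 0, "ay": 0, "az": -6},
    {"grip": 5, "tx": 0, "ty": 0, "tz": 0, "ax": 0, "ay": 0, "az": -6},
  ],
)

```text
time: 18.23
tool_pos: [507.5, -133.7, 154.0]
tcp_rot: [179.9, -0.1, -179.8]
ft_force: [0.2, -0.8, -0.6]
finger_gap: 49.8
```

>>> step_arm(
  plan=[
    {"grip": 5, "tx": 0, "ty": 0, "tz": 2.5, "ax": 0, "ay": 0, "az": -5.5},
    {"grip": 5, "tx": 0, "ty": 0, "tz": 2.5, "ax": 0, "ay": 0, "az": 0},
    {"grip": 5, "tx": 0, "ty": 0, "tz": 2, "ax": 0, "ay": 0, "az": 0},
    {"grip": 5, "tx": 0, "ty": 0, "tz": 0, "ax": 0, "ay": 0, "az": 0},
    {"grip": 5, "tx": 0, "ty": 0, "tz": 0, "ax": 0, "ay": 0, "az": 0},
  ],
)

```text
time: 18.65
tool_pos: [506.7, -133.3, 83.4]
tcp_rot: [179.9, -0.3, -174.6]
ft_force: [0.2, -0.0, 0.2]
finger_gap: 50.2
```

```bash
python3 st.py
python3 - <<'E'
from h import *
s=sense()
for n in("wrist","scene"):
    a=snapshot(n);a=a if n=="wrist" else a[170:270,240:360]
    k=1 if n=="wrist" else 5.5
    cv2.imwrite(f"pics/{n}11.png",cv2.resize(a[:,:,::-1],None,fx=k,fy=k,interpolation=2))
for z in (70,100,110): print(proj("wrist",(509.5,-134.5,z),s),(proj("scene",(s['tool_pos'][0],s['tool_pos'][1],z))-[240,170])*5.5)
E
```

```text
18.65 [ 506.67 -133.26   83.45] [ 179.87   -0.27 -174.57] gap 50.150270846724595 F [ 0.2  -0.02  0.17] Ftool [-0.2  -0.04 -0.17] M [-0.04 -0.01 -0.02] j6 -115.77724258837934
[281.20715843 237.54229226] [257.38147051 402.47718213]
[281.15939967 258.67650717] [257.32186448 350.51863795]
[281.13997038 267.274359  ] [257.30168189 332.92548284]
```

View pics/wrist11.png

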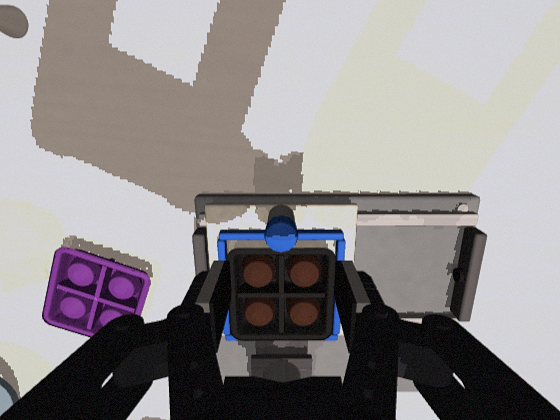

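View pics/scene11.png

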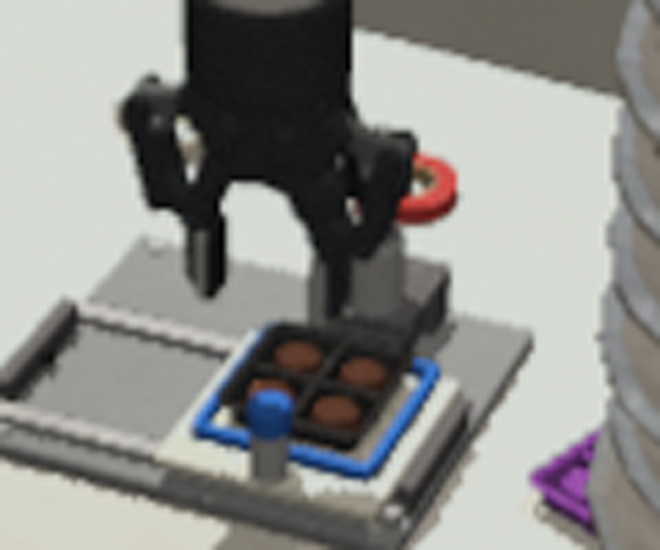

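>>> step_arm(
  plan=[
    {"grip": 5, "tx": 0.1, "ty": 0, "tz": 2.5, "ax": 0, "ay": 0, "az": 0},
    {"grip": 5, "tx": 0, "ty": 0, "tz": 2, "ax": 0, "ay": 0, "az": 0},
    {"grip": 5, "tx": 0, "ty": 0, "tz": 1, "ax": 0, "ay": 0, "az": 0},
    {"grip": 5, "tx": 0, "ty": 0, "tz": 0.5, "ax": 0, "ay": 0, "az": 0},
    {"grip": 5, "tx": 0, "ty": 0, "tz": 0, "ax": 0, "ay": 0, "az": 0},
    {"grip": 5, "tx": 0, "ty": 0, "tz": 0, "ax": 0, "ay": 0, "az": 0},
  ],
)

```text
time: 19.25
tool_pos: [508.6, -134.4, 27.0]
tcp_rot: [-180.0, 0.1, -174.6]
ft_force: [0.2, 0.6, 0.3]
finger_gap: 49.8
```

```bash
python3 st.py
python3 - <<'E'
from h import *
s=sense()
for n in("wrist","scene"):
    a=snapshot(n);a=a if n=="wrist" else a[170:270,240:360]
    k=1 if n=="wrist" else 5.5
    cv2.imwrite(f"pics/{n}12.png",cv2.resize(a[:,:,::-1],None,fx=k,fy=k,interpolation=2))
E
```

```text
19.25 [ 508.61 -134.41   26.97] [-179.97    0.07 -174.55] gap 49.8042747054812 F [0.22 0.58 0.27] Ftool [-0.27  0.56 -0.27] M [-0.04  0.04  0.02] j6 -115.83489180172099
```

View pics/wrist12.png

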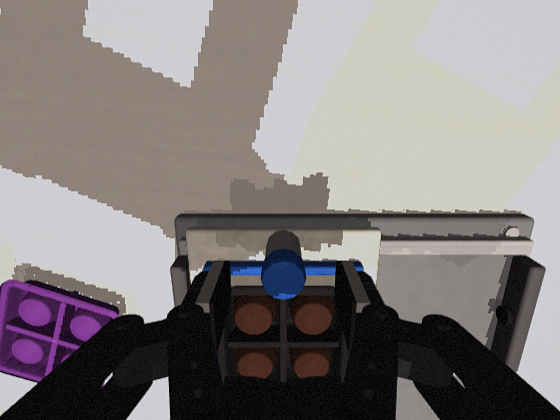

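View pics/scene12.png

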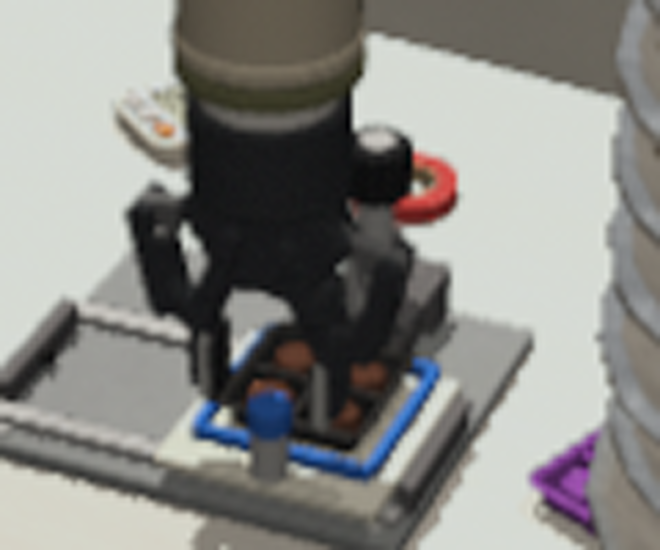

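>>> step_arm(
  plan=[
    {"grip": 3, "tx": 0, "ty": 0, "tz": 0.5, "ax": 0, "ay": 0, "az": 0},
    {"grip": 3, "tx": 0, "ty": 0, "tz": 0, "ax": 0, "ay": 0, "az": 0},
    {"grip": 3, "tx": 0, "ty": 0.1, "tz": 0, "ax": 0, "ay": 0, "az": 0},
    {"grip": 3, "tx": 0, "ty": 0.2, "tz": 0, "ax": 0, "ay": 0, "az": 0},
    {"grip": 3, "tx": 0, "ty": 0.2, "tz": 0, "ax": 0, "ay": 0, "az": 0},
    {"grip": 3, "tx": 0, "ty": 0.2, "tz": 0, "ax": 0, "ay": 0, "az": 0},
    {"grip": 3, "tx": 0, "ty": 0.2, "tz": 0, "ax": 0, "ay": 0, "az": 0},
    {"grip": 3, "tx": 0, "ty": 0.2, "tz": 0, "ax": 0, "ay": 0, "az": 0},
  ],
)

```text
time: 20.02
tool_pos: [506.8, -123.1, 20.9]
tcp_rot: [-180.0, 0.0, -174.6]
ft_force: [-0.6, -2.1, 0.5]
finger_gap: 30.2
```

```bash
python3 st.py
python3 - <<'E'
from h import *
s=sense()
for n in("wrist","scene"):
    a=snapshot(n);a=a if n=="wrist" else a[170:270,240:360]
    k=1 if n=="wrist" else 5.5
    cv2.imwrite(f"pics/{n}13.png",cv2.resize(a[:,:,::-1],None,fx=k,fy=k,interpolation=2))
E
```

```text
20.0167 [ 506.77 -123.11   20.88] [-179.99    0.   -174.56] gap 30.155197089089487 F [-0.57 -2.07  0.46] Ftool [ 0.77 -2.   -0.46] M [-0.36 -0.02 -0.03] j6 -114.7193455540918
```

View pics/wrist13.png

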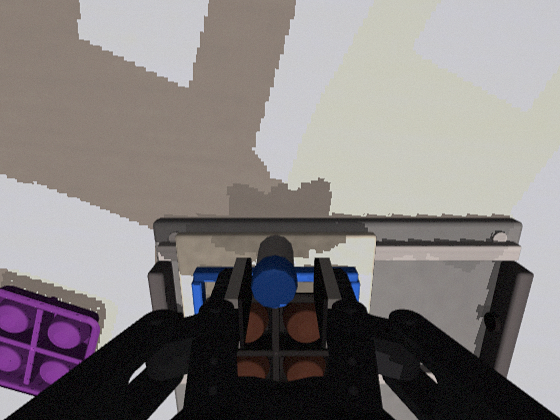

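View pics/scene13.png

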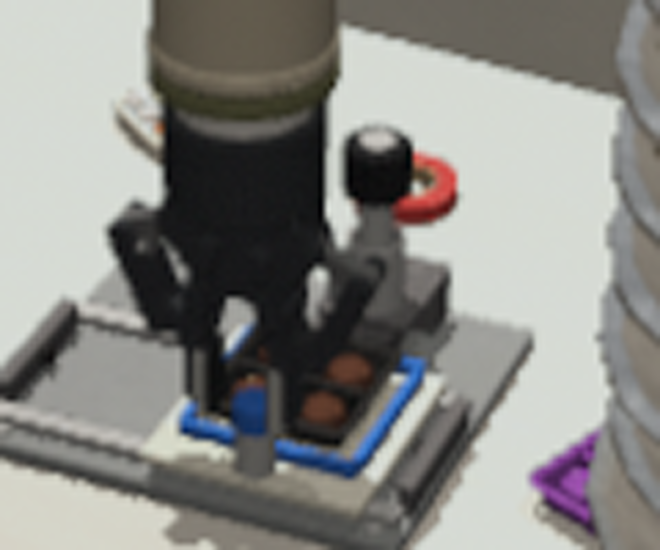

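>>> step_arm(
  plan=[
    {"grip": 3, "tx": 0, "ty": 0.4, "tz": 0, "ax": 0, "ay": 0, "az": 0},
    {"grip": 3, "tx": 0, "ty": 0.6, "tz": 0, "ax": 0, "ay": 0, "az": 0},
    {"grip": 3, "tx": 0, "ty": 0.6, "tz": 0, "ax": 0, "ay": 0, "az": 0},
    {"grip": 3, "tx": 0, "ty": 0.6, "tz": 0, "ax": 0, "ay": 0, "az": 0},
    {"grip": 3, "tx": 0, "ty": 0.6, "tz": 0, "ax": 0, "ay": 0, "az": 0},
    {"grip": 3, "tx": 0, "ty": 0.6, "tz": 0, "ax": 0, "ay": 0, "az": 0},
    {"grip": 3, "tx": 0, "ty": 0.6, "tz": 0, "ax": 0, "ay": 0, "az": 0},
    {"grip": 3, "tx": 0, "ty": 0.6, "tz": 0, "ax": 0, "ay": 0, "az": 0},
  ],
)

```text
time: 20.78
tool_pos: [502.4, -76.7, 20.9]
tcp_rot: [-180.0, 0.0, -174.5]
ft_force: [1.0, -2.3, 0.9]
finger_gap: 30.1
```

>>> step_arm(
  plan=[
    {"grip": 3, "tx": 0, "ty": 0.5, "tz": 0, "ax": 0, "ay": 0, "az": 0},
    {"grip": 3, "tx": 0, "ty": 0.5, "tz": 0, "ax": 0, "ay": 0, "az": 0},
    {"grip": 3, "tx": 0, "ty": 0.4, "tz": 0, "ax": 0, "ay": 0, "az": 0},
    {"grip": 3, "tx": 0, "ty": 0.4, "tz": 0, "ax": 0, "ay": 0, "az": 0},
    {"grip": 3, "tx": 0, "ty": 0.3, "tz": 0, "ax": 0, "ay": 0, "az": 0},
    {"grip": 3, "tx": 0, "ty": 0.2, "tz": 0, "ax": 0, "ay": 0, "az": 0},
    {"grip": 3, "tx": 0, "ty": 0, "tz": 0, "ax": 0, "ay": 0, "az": 0},
  ],
)

```text
time: 21.37
tool_pos: [500.0, -54.0, 20.7]
tcp_rot: [180.0, -0.0, -174.5]
ft_force: [-0.1, -0.5, 0.0]
finger_gap: 30.0
```

```bash
python3 st.py
```

```text
21.3667 [500.01 -53.95  20.68] [ 179.97   -0.02 -174.54] gap 29.99186176826232 F [-0.11 -0.47  0.04] Ftool [ 0.16 -0.45 -0.04] M [ 0.01 -0.03  0.1 ] j6 -107.48382718503271
```

>>> step_arm(
  plan=[
    {"grip": 3, "tx": 0, "ty": 0.2, "tz": 0, "ax": 0, "ay": 0, "az": 0},
    {"grip": 3, "tx": 0, "ty": 0.2, "tz": 0, "ax": 0, "ay": 0, "az": 0},
    {"grip": 3, "tx": 0, "ty": 0.2, "tz": 0, "ax": 0, "ay": 0, "az": 0},
    {"grip": 3, "tx": 0, "ty": 0.2, "tz": 0, "ax": 0, "ay": 0, "az": 0},
    {"grip": 3, "tx": 0, "ty": 0.1, "tz": 0, "ax": 0, "ay": 0, "az": 0},
    {"grip": 3, "tx": 0, "ty": 0, "tz": 0, "ax": 0, "ay": 0, "az": 0},
  ],
)

```text
time: 21.87
tool_pos: [499.2, -45.2, 20.7]
tcp_rot: [180.0, -0.0, -174.5]
ft_force: [-1.7, -1.1, 0.0]
finger_gap: 29.9
```

>>> step_arm(
  plan=[
    {"grip": 3, "tx": 0, "ty": 0.1, "tz": 0, "ax": 0, "ay": 0, "az": 0},
    {"grip": 3, "tx": 0, "ty": 0.1, "tz": 0, "ax": 0, "ay": 0, "az": 0},
    {"grip": 3, "tx": 0, "ty": 0, "tz": 0, "ax": 0, "ay": 0, "az": 0},
  ],
)

```text
time: 22.12
tool_pos: [499.0, -43.4, 20.7]
tcp_rot: [180.0, -0.0, -174.6]
ft_force: [-0.1, -0.4, -0.1]
finger_gap: 30.4
```

```bash
python3 st.py
```

```text
22.1167 [499.01 -43.38  20.7 ] [ 179.99   -0.02 -174.56] gap 30.36559989461177 F [-0.11 -0.38 -0.09] Ftool [ 0.14 -0.37  0.09] M [-0.12 -0.    0.02] j6 -106.28312688828817
```

>>> step_arm(
  plan=[
    {"grip": 3, "tx": 0, "ty": 0.1, "tz": 0, "ax": 0, "ay": 0, "az": 0},
    {"grip": 3, "tx": 0, "ty": 0.1, "tz": 0, "ax": 0, "ay": 0, "az": 0},
    {"grip": 3, "tx": 0, "ty": 0.1, "tz": 0, "ax": 0, "ay": 0, "az": 0},
    {"grip": 3, "tx": 0, "ty": 0, "tz": 0, "ax": 0, "ay": 0, "az": 0},
  ],
)

```text
time: 22.45
tool_pos: [498.8, -40.5, 20.7]
tcp_rot: [-180.0, -0.0, -174.6]
ft_force: [-0.5, -2.2, -1.7]
finger_gap: 30.1
```

```bash
python3 st.py
python3 - <<'E'
from h import *
s=sense()
for n in("wrist","top"):
    a=snapshot(n);a=a if n=="wrist" else a[160:275,215:395]
    k=1 if n=="wrist" else 4.4
    cv2.imwrite(f"pics/{n}14.png",cv2.resize(a[:,:,::-1],None,fx=k,fy=k,interpolation=2))
E
```

```text
22.45 [498.76 -40.54  20.71] [-179.99   -0.01 -174.55] gap 30.0864028815525 F [-0.52 -2.16 -1.69] Ftool [ 0.73 -2.1   1.69] M [-0.27  0.1  -0.05] j6 -105.95276141151616
```

View pics/wrist14.png

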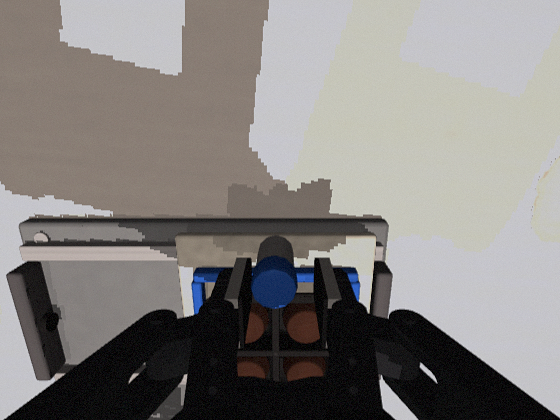

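>>> step_arm(
  plan=[
    {"grip": 3, "tx": 0, "ty": 0.1, "tz": 0, "ax": 0, "ay": 0, "az": 0},
    {"grip": 3, "tx": 0, "ty": 0.1, "tz": 0, "ax": 0, "ay": 0, "az": 0},
    {"grip": 3, "tx": 0, "ty": 0, "tz": 0, "ax": 0, "ay": 0, "az": 0},
  ],
)

```text
time: 22.8
tool_pos: [498.8, -40.3, 20.8]
tcp_rot: [-179.8, -0.0, -174.6]
ft_force: [0.9, -9.2, -3.0]
finger_gap: 30.0
```

```bash
python3 st.py
```

```text
22.8 [498.76 -40.27  20.76] [-179.83   -0.   -174.56] gap 29.969949354093266 F [ 0.9  -9.22 -3.05] Ftool [-0.02 -9.26  3.07] M [-1.71  0.01 -0.  ] j6 -105.73122537520658
```

>>> step_arm(
  plan=[
    {"grip": 3, "tx": 0, "ty": -0.2, "tz": 0, "ax": 0, "ay": 0, "az": 0},
    {"grip": 3, "tx": 0, "ty": -0.3, "tz": 0, "ax": 0, "ay": 0, "az": 0},
    {"grip": 4, "tx": 0, "ty": 0, "tz": 0, "ax": 0, "ay": 0, "az": 0},
    {"grip": 4, "tx": 0, "ty": 0, "tz": 0, "ax": 0, "ay": 0, "az": 0},
  ],
)

```text
time: 23.13
tool_pos: [499.4, -43.4, 20.9]
tcp_rot: [180.0, 0.0, -174.6]
ft_force: [0.4, 0.2, -0.1]
finger_gap: 39.9
```

```bash
python3 st.py
```

```text
23.1333 [499.37 -43.42  20.93] [ 179.98    0.02 -174.57] gap 39.86571914227402 F [ 0.36  0.25 -0.06] Ftool [-0.39  0.21  0.06] M [-0.02  0.01  0.02] j6 -106.29354801869745
```

>>> step_arm(
  plan=[
    {"grip": 4, "tx": 0, "ty": 0, "tz": -1, "ax": 0, "ay": 0, "az": 0},
    {"grip": 4, "tx": 0, "ty": 0, "tz": -2, "ax": 0, "ay": 0, "az": 0},
    {"grip": 4, "tx": 0, "ty": 0, "tz": -3, "ax": 0, "ay": 0, "az": 0},
    {"grip": 4, "tx": 0, "ty": 0, "tz": -3, "ax": 0, "ay": 0, "az": 0},
    {"grip": 4, "tx": 0, "ty": 0, "tz": -3, "ax": 0, "ay": 0, "az": 0},
    {"grip": 4, "tx": 3, "ty": 2, "tz": 0, "ax": 0, "ay": 0, "az": 0},
    {"grip": 4, "tx": 3, "ty": 2, "tz": 0, "ax": 0, "ay": 0, "az": 0},
    {"grip": 4, "tx": 0, "ty": 0, "tz": 0, "ax": 0, "ay": 0, "az": 0},
  ],
)

```text
time: 23.8
tool_pos: [430.9, -6.9, 140.5]
tcp_rot: [179.9, -0.2, -174.5]
ft_force: [-0.6, -0.3, -0.2]
finger_gap: 40.1
```

>>> step_arm(
  plan=[
    {"grip": 4, "tx": 0, "ty": 3, "tz": 0, "ax": 0, "ay": 0, "az": 0},
    {"grip": 4, "tx": 0, "ty": 3.5, "tz": 0, "ax": 0, "ay": 0, "az": 0},
    {"grip": 4, "tx": 0, "ty": 3.5, "tz": 0, "ax": 0, "ay": 0, "az": 0},
    {"grip": 4, "tx": 0, "ty": 3, "tz": 0, "ax": 0, "ay": 0, "az": 0},
    {"grip": 4, "tx": 0, "ty": 0, "tz": 0, "ax": 0, "ay": 0, "az": 0},
    {"grip": 4, "tx": 0, "ty": 0, "tz": 0, "ax": 0, "ay": 0, "az": 0},
  ],
)

```text
time: 24.3
tool_pos: [423.0, 121.5, 141.5]
tcp_rot: [180.0, 0.0, -174.3]
ft_force: [0.7, -0.8, 0.2]
finger_gap: 40.5
```

```bash
python3 st.py
python3 - <<'E'
from h import *
for n in("scene","top"):
    a=snapshot(n);cv2.imwrite(f"pics/{n}15f.png",a[:,:,::-1]);
    a,k=(a[170:280,220:360],5.2) if n=="scene" else (a[100:275,195:395],3.4)
    cv2.imwrite(f"pics/{n}15.png",cv2.resize(a[:,:,::-1],None,fx=k,fy=k,interpolation=2))
E
```

```text
24.3 [423.03 121.52 141.5 ] [ 179.99    0.03 -174.34] gap 40.50619813404772 F [ 0.72 -0.8   0.21] Ftool [-0.64 -0.87 -0.21] M [ 0.01  0.   -0.06] j6 -86.31561352469666
```

View pics/scene15.png

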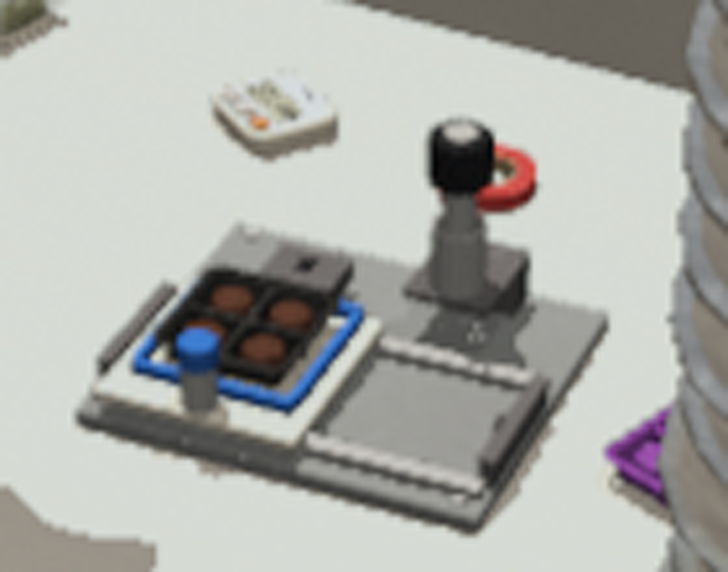

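View pics/top15.png

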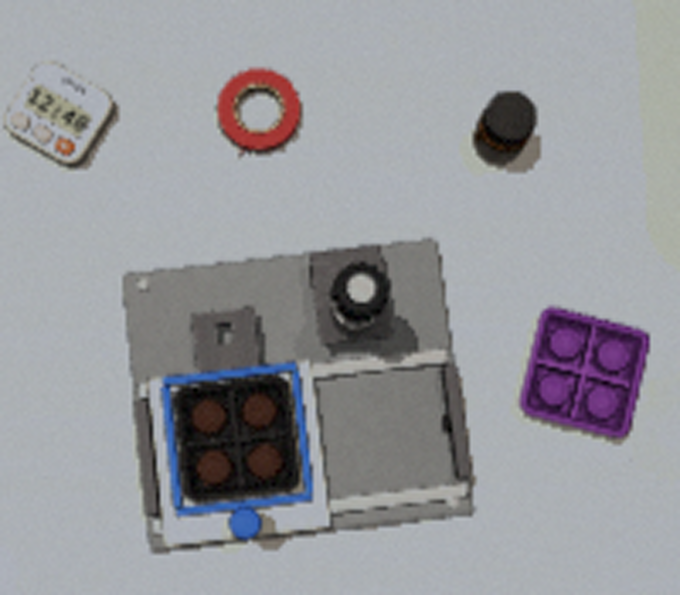

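Run:
```python
from h import *
def c(f):
    a=cv2.imread(f);h=cv2.cvtColor(a,cv2.COLOR_BGR2HSV);m=cv2.inRange(h,(100,120,60),(125,255,255));m[:236]=0;m[275:]=0;m[:,:230]=0;m[:,335:]=0
    m=cv2.morphologyEx(m,cv2.MORPH_OPEN,np.ones((4,4)));n,l,st,ce=cv2.connectedComponentsWithStats(m);print([(list(st[i]),ce[i]) for i in range(1,n)]);i=1+np.argmax(st[1:,3]);return hit("top",*ce[i],70)
a=c("pics/top0.png");b=c("pics/top15f.png");print(b-a,np.linalg.norm(b-a))
A=cv2.imread("pics/top0.png").astype(int);B=cv2.imread("pics/top15f.png").astype(int)
d=(abs(A-B).max(2)>60).astype(np.uint8);n,l,st,ce=cv2.connectedComponentsWithStats(d);print([list(s) for s in st[1:] if s[4]>15])
```

```text
[([np.int32(304), np.int32(244), np.int32(8), np.int32(11), np.int32(75)], array([307.21333333, 248.97333333]))]
[([np.int32(264), np.int32(248), np.int32(8), np.int32(11), np.int32(76)], array([267.57894737, 253.25      ]))]
[-7.57907883 89.07047424  0.        ] 89.39234764544446
[[np.int32(297), np.int32(180), np.int32(9), np.int32(6), np.int32(22)], [np.int32(282), np.int32(203), np.int32(43), np.int32(51), np.int32(1561)], [np.int32(239), np.int32(205), np.int32(46), np.int32(48), np.int32(1502)], [np.int32(323), np.int32(209), np.int32(5), np.int32(21), np.int32(37)], [np.int32(247), np.int32(247), np.int32(25), np.int32(11), np.int32(94)], [np.int32(276), np.int32(252), np.int32(5), np.int32(4), np.int32(16)], [np.int32(244), np.int32(255), np.int32(19), np.int32(5), np.int32(57)], [np.int32(2), np.int32(265), np.int32(297), np.int32(155), np.int32(12375)], [np.int32(39), np.int32(377), np.int32(17), np.int32(3), np.int32(35)], [np.int32(0), np.int32(386), np.int32(5), np.int32(18), np.int32(36)], [np.int32(0), np.int32(404), np.int32(3), np.int32(16), np.int32(48)]]
```

```bash
python3 -c "
from bench import *
print(hand_in())"
```

```text
the job is handed in; nothing more can be done
None
```

The slide is unlocked, the carriage is at its far stop, and I handed the job in at about 24.4 s. The hand-in gives no verdict.

**Screw:**
- I pulled the knob up to its 8 mm stop with at most 14 N, then turned it counter-clockwise under a pull of about 9–11 N.
- It came free into the mouth after about 15–19° of turn. The thread caught, and I drove it on until the stop's torque showed at about 185°.
- With the pull eased off, the upward force fell to nearly zero, so the thread was holding it. After I let go, the pictures show the knob still up, by roughly 23 mm.

**Carriage:** I pushed it by the blue-topped post. The force stayed near 2 N, then rose to 9 N at the stop, after which I backed off and moved clear.

**Last checks:**
- The top camera shows the post moved 89.4 mm, against 90 mm nominal. That agrees within my measuring error.
- The mould is still in its nest, and the timer, tape and jar are where they were in the top view.
- I did not check the stamp or the nozzle at the end. The arm was over the stamp's part of the last top view, though it was never close to either.

**Disagreements:**
- The fingertips in the pictures sat about 40 mm behind the reported TCP. My first attempt to grip closed above the knob without touching it, so I went by the pictures and the felt force after that.
- The stop came about 8° later than I had worked out from where the mouth seemed to begin.

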